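# Clamp a receiver's support strap with its wing nut

### The job

Swing the loose steel strap on the back of the receiver round until it lies against its stop lug, then turn the wing nut clockwise, a short arc at a time between the aerial sockets, until it clamps the strap finger-tight: about half a newton metre, not forced. Do not knock the aerial sockets, leave the other things on the bench alone, and let go at the end.

Things in the scene. Friction and masses are not known exactly. Their poses are not given: they have to be found in the camera images.
- unit: Dashboard receiver standing on its face in a black cradle, fixed to the bench; steel case 100 (its x) x 180 (its y) mm. Origin: centre of the cradle's underside, z up. Its rear panel is the flat top, 160 mm above the origin, with an upright stud 8 mm thick at its centre (x = y = 0). A plug block 8 mm high lies round x +5, y -66 mm.
- stop_lug (a point): Stop lug, a steel block on the panel, 6 (unit's x) x 16 (y) x 10 mm high. The point is the middle of the top edge of its stop face, which looks to the unit's -x and is 11.5 mm to +x and 60 mm to +y of the stud's axis.
- sockets: Four black aerial sockets, upright posts 8 mm thick and 36 mm high, fixed on the panel in a row along the unit's x, at x = -41, -29, +29 and +41 mm from the stud. Origin: foot of the stud; axes as the unit's. A finger about 22 mm wide gripping the nut is clear of them while the line along which the gripper closes is within about 50 deg of the unit's y axis.
- nut: Dark steel two-wing nut on the stud. Origin on its axis, 10 mm below the wings; z up, x along the wings. Wings 36 mm long over both (x), 18 mm thick (y), 10 to 38 mm above the origin. Below the hub a foot collar 20 mm wide, set to a different depth each time. Clockwise from above tightens, sinking 2 mm per rad; the foot meets the strap after 1.5 to 4.5 mm of sinking. Stays where left.
- nut_grip (a point): On the nut axis, 12 mm below the wing tops: a good height to grip, across the wing faces (18 mm) or over the wing ends (36 mm). Turning it takes 0.3 N m while loose; once the foot is on the strap this climbs about 0.2 N m per rad. Only the torque while it is turned on (or held pressed forwards after a small step) tells; it holds by friction when the hand eases back.
- strap: Loose steel strap, 22 mm wide, 4 mm thick, flat on the panel, its 11 mm hole round the stud under the nut. Origin: hole centre, underside; z up, y along the strap to its free end 86.5 mm away. Home: y parallel to the unit's y, its +x edge on the stop lug. Starts 0.35 to 0.65 rad anticlockwise of home (from above), swings by pushing its tab.
- strap_tab (a point): Upturned tab at the free end of the strap, 16 mm wide (strap x), 4 mm thick (strap y), its top 30 mm above the strap's underside. The point is on the strap's centre line, 84.5 mm from the hole centre, 20 mm above the underside.
- driver: Screwdriver 170 mm long lying on the bench; not part of the job.
- cap: Black rubber cap, an upright cylinder 18 mm wide, 45 mm high; not part of the job.
- tray: Open grey tray 100 x 140 x 30 mm; not part of the job.
- bracket: Grey angle bracket 50 x 120 x 35 mm; not part of the job.
There are look-alikes about, which are no part of the job. Of the things like the strap, leave any that is orange; of the rest the larger one is meant.

How it is judged (in metres and radians):
On the way:
1. the strap lies against its stop lug while the nut is still loose (angle between the x axis of strap and the x axis of unit, either way round below 0.07 rad and contact force between nut and strap below 3 N), for 0.2 s.
At the end, for the whole second after the job is handed in: The strap lies parallel to the unit within 0.08 rad (against its lug), at rest, and the nut foot presses on it with more than 60 N (about 0.4 N m; 165 N, about 0.65 N m, is overtightened) (angle between the x axis of strap and the x axis of unit, either way round below 0.08 rad and contact force between nut and strap above 60 N and linear speed of strap below 0.01 m/s); the robot touches nothing.
It fails at once if the nut is overtightened (contact force between nut and strap above 165 N).
It fails at once if an aerial socket is knocked (contact force between sockets and anything else above 8 N).
It fails at once if one of the other things on the bench is moved (distance of any of driver, cap, tray, bracket from where it was at the start of the episode above 0.03 m).
It also fails if it takes over 72 s, if anything falls off the work surface, if the arm or the gripper's body presses on something with over 40 N, if the wrist force passes 120 N, or if a joint passes its speed limit or range.

### The arm

A 6-joint arm with a two-finger parallel gripper is mounted at the origin on the work surface. World frame = base frame: x ahead of the robot, y to its left, z up, the work surface at z = 0. Lengths are in m, angles in degrees, forces in N, time in s.
With the tool pointing down it reaches from about 0.375 to 0.9 m from the base axis. Payload 3.1 kg.
Tool frame: the origin (TCP) lies midway between the tips of the shut fingers; the grasp point (between the pads) lies 19 mm behind it; z points along the fingers, y is the direction in which the jaws open and shut (so a half turn about z gives the same grasp; the last joint's range is limited). The gripper opens to 87 mm and grips with 3 to 60 N. Pads are 19 mm wide; open, the fingers measure 117 mm over their backs; the gripper's body (75 mm by 190 mm) begins 51 mm behind the grasp point.
Start: joints at [-76.404, 30.224, 82.088, -0, 67.689, -10.227], TCP at [0.252, -0.572, 0.194] pointing down, gripper open.
Joint ranges: [-176.69, 176.69], [-43.24, 126.21], [12.49, 139.97], [-82, 262], [0, 151.66], [-163.58, 163.58]. Speed limits (degrees/s): [159.86, 159.86, 180, 180, 180, 180].

### API

Orientations are given as a 3x3 rotation matrix whose columns are the frame's x, y, z axes.
In Python, from rig import status, vision, bot, models gives the robot as it stands.
- The arm moves only by the tool send_rows, never from a script. Its argument "moves" is a list of rows, each a list of 7 numbers: the shift along the tool's x, y, z in units of 25 mm (1.0 is 25 mm), then the turn, a rotation vector about the tool's x, y, z in units of 10 degrees (1.0 is 10 degrees), then the closure, from -1 (fully open) to 1 (shut), so that 0 is half open. In form: [[dx, dy, dz, rx, ry, rz, hand], ...]. A call has 1 to 12 rows; each row shifts and turns the commanded pose from where the row before left it, along the tool's axes as they then stand; what a row does not reach is not made up. A row lasts 1/8 s, in which the tool goes at most 62.5 mm and 10.7 degrees, less where a joint would pass 70% of its speed; a pose out of reach is approached as far as the arm can. A call is refused whole if a number of a shift passes 1 or a number of a turn 1, either way. A call with a gripper value outside its range is refused whole. The fingers move at their own pace and stop on an object; the grip force is fixed at half the most. Time passes only in rows, so rows that do not move let the fingers close. It gives the time, the measured TCP pose, the force and the opening at its end, in the units of the state.
- status.read_state(): the state, without advancing time (a new reading comes with each control period).
- vision.capture(name): name is "scene" or "side" or "wrist"; returns a dict with "img" (420x560x3 uint8, red, green, blue), "depth" (420x560 float32, m along the optical axis (not along the pixel's ray), 0 where there is no reading), "fx", "fy", "cx", "cy" (pixels), "pose" (4x4, takes a point from camera to world coordinates); the wrist camera has in their place "hand_eye" (4x4, takes a point from camera to tool coordinates, whose origin is the TCP and whose axes are the flange's). Camera axes: x right, y up, looking along -z (the intrinsics and any distortion apply to the point x, -y, -z); pixel columns grow to the right and rows downward; lengths in m; the calibration is good to about 2 mm. The wrist camera is an equidistant fisheye: a pixel r from the principal point sees the ray r / f radians off the axis. A picture is of the moment at which its call begins: read the wrist's pose just before it.
- bot.hand_in(): hands the job in, once; it reports no verdict.
Trained networks look in the newest picture that a camera, given by its name, has taken for a name from the list of things; names that differ only in an ending like _2 or _b are one class to them, and where a whole thing is asked for, a point or a joint stands for the part that bears it (a point fixed in the world has none). Each returns a list of dicts, best first, with "confidence" (0 to 1); they miss things now and then, are a little off and sometimes report something else, mostly with a low value. They report only what shows in the picture. A call takes as long as a camera call. They do not tell look-alikes from the thing itself.
- models.masks_of(camera, name): "mask" (420x560 bool, what is visible of it) and "extent" ([left, top, right, bottom] in pixels, round what is visible of it).
- models.landmark_of(camera, name): "point" ([column, row] in pixels: a listed point, or the origin of a listed thing).
The state is a dict: "time_s": time; "joint_positions": joint angles; "qvel": joint speeds; "tau": joint torques, N m; "position": TCP position; "tcp_rot": TCP orientation; "force": force on the tool from outside, world axes, zero at the start; "moment": the same for the moment, N m; "opening": opening from 0.0 (shut) to 1.0 (fully open).
Only numpy, scipy, OpenCV 4.12 (cv2) and the standard library are available. Lean on these libraries where they do the work, as an engineer would, in place of code of your own. Each camera call takes 0.05 s, during which the arm holds its last target.

## Working session

There is one attempt and no reset: what is moved stays moved. The work goes in short steps, Python scripts to look and compute and a tool call to move; the robot and the scene stay as the last step left them, time stands still between calls to the robot, and variables do not carry over. Pictures are saved under pics/ and viewed, and the job is handed in when it is done.

Besides the shell and the picture viewer there is one more tool, called after "Request:" in YAML: its name, and indented under it one key for each argument. send_rows: Moves the arm, as the interface text tells. Its arguments: {"type":"object","properties":{"moves":{"type":"array"}},"required":["moves"]}

```bash
ls; mkdir -p pics; cat > h.py <<'E'
import numpy as np, cv2
from rig import status, vision, bot, models
def save(c,n,crop=None,s=1):
    im=c["img"][:,:,::-1]
    if crop: im=im[crop[1]:crop[3],crop[0]:crop[2]]
    im=cv2.resize(im,None,fx=s,fy=s,interpolation=cv2.INTER_CUBIC); cv2.imwrite("pics/"+n,im)
def px2w(c,u,v,d=None):
    if d is None:
        u0,v0=int(round(u)),int(round(v)); p=c["depth"][max(0,v0-1):v0+2,max(0,u0-1):u0+2]; p=p[p>0]; d=np.median(p) if len(p) else 0
    p=np.array([(u-c["cx"])/c["fx"]*d,-(v-c["cy"])/c["fy"]*d,-d,1]); return (c["pose"]@p)[:3]
def px_at_z(c,u,v,z):
    o=c["pose"][:3,3]; r=c["pose"][:3,:3]@np.array([(u-c["cx"])/c["fx"],-(v-c["cy"])/c["fy"],-1]); return o+r*(z-o[2])/r[2]
E
python3 - <<'E'
from h import *
s=status.read_state(); print({k:np.round(v,3).tolist() for k,v in s.items()})
for n in("scene","side"):
    c=vision.capture(n); save(c,n+"1.png"); print(n,np.round(c["pose"],3).tolist(),c["fx"],[k for k in c])
    for t in("unit","nut","strap","sockets","driver","cap","tray","bracket"):
        print(t,[(round(m["confidence"],2),np.array(m["extent"]).round().tolist()) for m in models.masks_of(n,t)])
    for t in("unit","stop_lug","nut_grip","nut","strap","strap_tab","sockets"):
        print(t,[(round(m["confidence"],2),np.array(m["point"]).round(1).tolist()) for m in models.landmark_of(n,t)])
E
```

```text
pics
{'time_s': 0.0, 'joint_positions': [-76.405, 30.279, 82.158, 0.001, 67.689, -10.229], 'qvel': [0.004, 0.025, 0.066, 0.039, 0.004, 0.042], 'tau': [0.0, -44.004, -17.659, 0.063, 0.058, -0.0], 'position': [0.252, -0.571, 0.193], 'tcp_rot': [[0.915, 0.404, -0.001], [0.404, -0.915, 0.002], [0.0, -0.002, -1.0]], 'force': [0.769, 0.312, 0.225], 'moment': [0.022, 0.009, -0.008], 'opening': 0.995}
scene [[-0.073, -0.711, 0.699, 1.582], [0.997, -0.065, 0.038, 0.033], [0.019, 0.7, 0.714, 1.134], [0.0, 0.0, 0.0, 1.0]] 498.1582511028864 ['img', 'depth', 'fx', 'fy', 'cx', 'cy', 'pose']
unit [(0.74, [233.0, 188.0, 308.0, 265.0])]
nut [(0.45, [267.0, 191.0, 278.0, 203.0])]
strap [(0.77, [276.0, 194.0, 304.0, 206.0]), (0.58, [265.0, 191.0, 279.0, 204.0]), (0.53, [138.0, 205.0, 198.0, 249.0])]
sockets [(0.58, [268.0, 188.0, 275.0, 217.0])]
driver [(0.76, [402.0, 212.0, 410.0, 253.0])]
cap [(0.48, [184.0, 186.0, 192.0, 201.0])]
tray [(0.65, [138.0, 205.0, 196.0, 248.0])]
bracket [(0.91, [376.0, 274.0, 420.0, 292.0])]
unit [(0.62, [274.2, 245.0])]
stop_lug [(0.96, [293.0, 209.0])]
nut_grip [(0.49, 
[... 594 characters left out ...]
7.0]), (0.68, [211.0, 253.0, 226.0, 292.0]), (0.65, [343.0, 233.0, 353.0, 254.0])]
sockets [(0.56, [270.0, 200.0, 315.0, 218.0])]
driver [(0.86, [238.0, 144.0, 286.0, 152.0])]
cap [(0.66, [211.0, 358.0, 222.0, 377.0])]
tray [(0.85, [253.0, 346.0, 323.0, 418.0])]
bracket [(0.8, [312.0, 142.0, 339.0, 171.0])]
unit [(0.66, [292.5, 257.4]), (0.56, [293.8, 211.8]), (0.45, [289.6, 388.7])]
stop_lug [(0.79, [297.5, 187.7])]
nut_grip [(0.54, [290.8, 204.4])]
nut [(0.5, [289.9, 211.8])]
strap [(0.8, [215.8, 288.6]), (0.65, [292.3, 214.0]), (0.45, [351.6, 252.1])]
strap_tab [(0.57, [341.9, 231.9]), (0.55, [223.7, 252.4]), (0.54, [274.2, 179.5])]
sockets [(0.69, [273.2, 177.7]), (0.58, [291.4, 211.2])]
```

```bash
python3 - <<'E'
from h import *
c=vision.capture("scene"); save(c,"sc2.png",(200,150,360,270),5)
print("scene")
for n,u,v in(("lug",293,209),("grip",273.7,194.8),("tab",302.9,195.4),("strap2",271.8,283.8)):
    print(n,px2w(c,u,v).round(3))
d=vision.capture("side"); save(d,"sd2.png",(200,130,360,300),3.5)
for n,u,v in(("lug",297.5,187.7),("grip",290.8,204.4),("tab",274.2,179.5),("fake",215.8,288.6),("f2",351.6,252.1)):
    print(n,px2w(d,u,v).round(3))
E
```

```text
scene
lug [0.625 0.011 0.167]
grip [ 0.614 -0.043  0.205]
tab [ 0.393  0.036 -0.001]
strap2 [ 0.758 -0.035  0.001]
lug [0.622 0.029 0.159]
grip [ 0.602 -0.065  0.205]
tab [0.571 0.223 0.001]
fake [ 0.426 -0.136  0.004]
f2 [ 0.755 -0.041 -0.   ]
```

View pics/scene1.png

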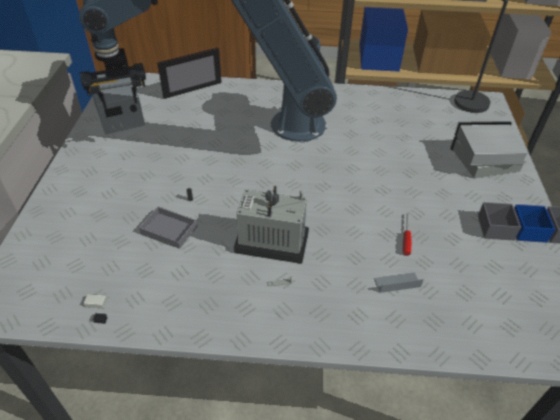

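View pics/side1.png

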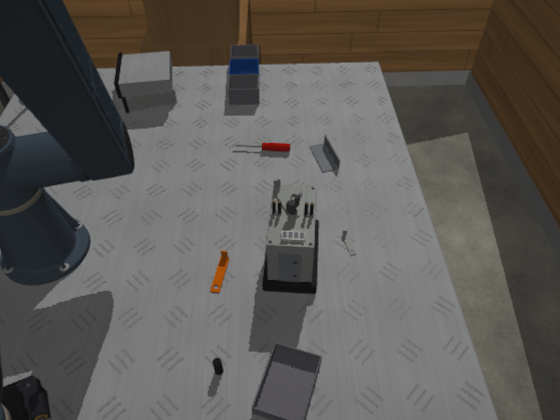

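View pics/sc2.png

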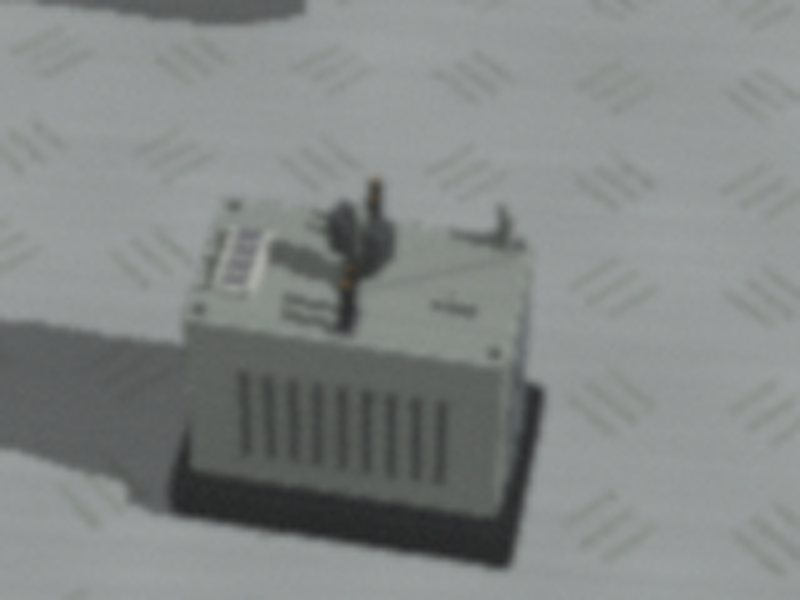

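View pics/sd2.png

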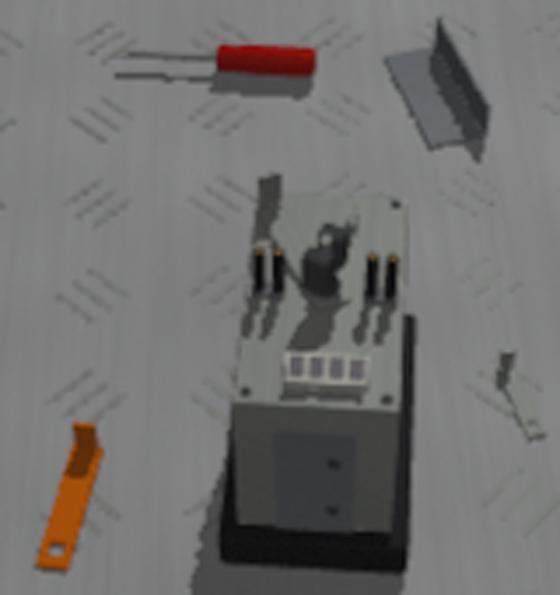

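Candidates for the strap: the steel one on the receiver (scene ~(288,198), tab (300,195); side (283,190)), the orange one on the bench (side (220,272)), and a small grey one on the bench (scene (281,281), side (349,243)). I choose the steel strap under the nut on the receiver. Next I'll go up and over it for a close wrist view.

```bash
python3 - <<'E'
from h import *
s=status.read_state(); R=np.array(s["tcp_rot"]);p=np.array(s["position"])
c=vision.capture("wrist"); print(c["hand_eye"].round(3).tolist(),c["fx"],c["cx"],c["cy"],c.keys())
d=np.array([0.56,-0.06,0.42])-p; print((R.T@d/0.025).round(2), s["time_s"])
E
```

```text
[[-0.0, 0.959, 0.284, 0.077], [1.0, 0.0, 0.0, 0.0], [0.0, 0.284, -0.959, -0.191], [0.0, 0.0, 0.0, 1.0]] 325.19226210127806 279.07949295015834 204.5684634013396 dict_keys(['img', 'depth', 'fx', 'fy', 'cx', 'cy', 'hand_eye'])
[ 19.52 -13.76  -9.04] 1.7
```

Request:
send_rows:
  moves:
    - [0.96,-0.6,-0.5,0,0,0,-1]
    - [0.96,-0.6,-0.5,0,0,0,-1]
    - [0.96,-0.6,-0.5,0,0,0,-1]
    - [0.96,-0.6,-0.5,0,0,0,-1]
    - [0.96,-0.6,-0.5,0,0,0,-1]
    - [0.96,-0.6,-0.5,0,0,0,-1]
    - [0.96,-0.6,-0.5,0,0,0,-1]
    - [0.96,-0.6,-0.5,0,0,0,-1]
    - [0.96,-0.6,-0.3,0,0,0,-1]
    - [0.96,-0.6,0,0,0,0,-1]
    - [0.96,-0.6,0,0,0,0,-1]

```text
time_s: 3.12
position: [0.4282, -0.3113, 0.3028]
tcp_rot: [[0.914, 0.405, 0.001], [0.405, -0.914, -0.001], [0.001, 0.001, -1.0]]
force: [-0.5, -0.6, -0.6]
opening: 0.999
```

Request:
send_rows:
  moves:
    - [0.96,-0.6,0,0,0,0,-1]
    - [0.96,-0.6,0,0,0,0,-1]
    - [0.96,-0.6,0,0,0,0,-1]
    - [0.96,-0.6,0,0,0,0,-1]
    - [0.96,-0.6,0,0,0,0,-1]
    - [0.96,-0.6,0,0,0,0,-1]
    - [0.96,-0.6,0,0,0,0,-1]
    - [0.96,-0.6,0,0,0,0,-1]
    - [0.96,-0.6,0,0,0,0,-1]
    - [0.96,-0.6,0,0,0,0,-1]
    - [0.96,-0.6,0,0,0,0,-1]
    - [0,0,0,0,0,0,-1]

```text
time_s: 4.62
position: [0.6022, -0.0532, 0.3024]
tcp_rot: [[0.913, 0.408, 0.001], [0.408, -0.913, 0.0], [0.001, 0.0, -1.0]]
force: [-0.3, 0.3, -0.3]
opening: 1.0
```

```bash
cat >> h.py <<'E'
def wcap():
    s=status.read_state(); c=vision.capture("wrist"); T=np.eye(4); T[:3,:3]=s["tcp_rot"]; T[:3,3]=s["position"]; c["T"]=T@c["hand_eye"]; c["s"]=s; return c
def wray(c,u,v):
    x,y=(u-c["cx"])/c["fx"],(v-c["cy"])/c["fy"]; r=np.hypot(x,y)
    k=np.sin(r)/r if r>1e-9 else 1.
    return c["T"][:3,:3]@np.array([x*k,-y*k,-np.cos(r)])
def wz(c,u,v,z):
    o=c["T"][:3,3]; r=wray(c,u,v); return o+r*(z-o[2])/r[2]
def wd(c,u,v):
    u0,v0=int(round(u)),int(round(v)); p=c["depth"][max(0,v0-1):v0+2,max(0,u0-1):u0+2]; p=p[p>0]
    d=np.median(p) if len(p) else 0
    r=wray(c,u,v); ax=-c["T"][:3,2]; return c["T"][:3,3]+r*d/(r@ax)
def wproj(c,p):
    q=np.linalg.inv(c["T"])@np.append(p,1); x,y,z=q[0],-q[1],-q[2]; t=np.arctan2(np.hypot(x,y),z); h=np.hypot(x,y)+1e-12
    return np.array([c["cx"]+c["fx"]*t*x/h,c["cy"]+c["fy"]*t*y/h])
E
python3 - <<'E'
from h import *
c=wcap(); s=c["s"]; print(s["time_s"],np.round(s["position"],4),np.round(s["tcp_rot"],3).tolist(),np.round(s["force"],2),np.round(s["moment"],3))
save(c,"w1.png"); 
for t in("unit","stop_lug","nut_grip","nut","strap","strap_tab","sockets"):
    print(t,[(round(m["confidence"],2),np.array(m["point"]).round(1).tolist(),wd(c,*m["point"]).round(3)) for m in models.landmark_of("wrist",t)])
np.savez("w1.npz",**{k:v for k,v in c.items() if k!="s"})
E
```

```text
4.625 [ 0.6022 -0.0532  0.3024] [[0.913, 0.408, 0.001], [0.408, -0.913, 0.0], [0.001, 0.0, -1.0]] [-0.29  0.34 -0.3 ] [-0.054  0.054 -0.063]
unit []
stop_lug [(0.82, [233.9, 144.9], array([0.622, 0.006, 0.161]))]
nut_grip [(0.76, [278.3, 191.3], array([ 0.607, -0.051,  0.211]))]
nut [(0.73, [279.9, 183.1], array([ 0.613, -0.05 ,  0.203]))]
strap [(0.91, [310.6, 69.4], array([ 0.75 , -0.039,  0.002])), (0.7, [282.3, 185.1], array([ 0.608, -0.054,  0.185])), (0.63, [274.9, 272.4], array([ 0.428, -0.124,  0.004]))]
strap_tab [(0.88, [235.2, 250.1], array([ 0.449, -0.046,  0.026])), (0.74, [277.5, 58.9], array([0.744, 0.012, 0.002])), (0.57, [192.4, 184.6], array([0.574, 0.027, 0.19 ]))]
sockets [(0.49, [436.5, 249.4], array([ 0.656, -0.084,  0.407]))]
```

View pics/w1.png

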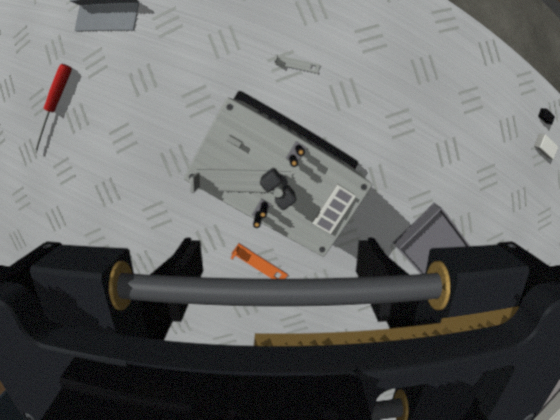

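```bash
python3 - <<'E'
import cv2,numpy as np
im=np.load("w1.npz")["img"][:,:,::-1]
cv2.imwrite("pics/w1c.png",cv2.resize(im[80:270,175:385],None,fx=3.8,fy=3.15,interpolation=cv2.INTER_CUBIC) if 0 else cv2.resize(im[85:265,180:380],None,fx=3.3,fy=3.3,interpolation=cv2.INTER_CUBIC))
E
```

```text
(no output)
```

View pics/w1c.png

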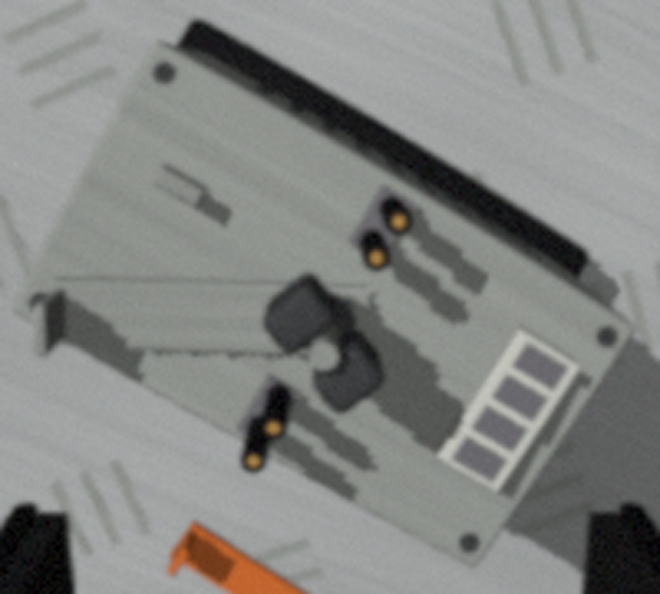

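```bash
python3 - <<'E'
from h import *
z=np.load("w1.npz"); c={k:z[k] for k in z}
f=lambda a,b:(180+a/3.3-0.35,85+b/3.3-0.35)
S=np.array([wz(c,*f(*q),0.196)[:2] for q in((397,220),(375,257),(271,427),(252,460))]); print(S.round(4),np.linalg.norm(np.diff(S,axis=0),axis=1).round(4))
ctr=S.mean(0); ux=(S[0]-S[3]); print("ctr",ctr.round(4),"ux ang",np.degrees(np.arctan2(ux[1],ux[0])).round(2))
ps=[wz(c,*f(*q),0.16)[:2] for q in((165,42),(632,325),(475,565),(22,310))]
print("corners",np.round(ps,4), "mean",np.mean(ps,0).round(4)); 
for i in range(4):
    e=ps[(i+1)%4]-ps[i]; print(np.linalg.norm(e).round(4),np.degrees(np.arctan2(e[1],e[0])).round(1))
for zz in (0.2,0.205,0.21):
    a,b=[wz(c,*f(*q),zz)[:2] for q in((302,312),(350,372))]; print("wings",zz,a.round(4),b.round(4),((a+b)/2).round(4),np.degrees(np.arctan2(*(a-b)[::-1])).round(1))
for q in((302,312),(350,372),(397,220),(271,427),(60,310),(45,310)): print(q,wd(c,*f(*q)).round(4))
print("tab top",wz(c,*f(42,325),0.19).round(4), "lug",wz(c,*f(205,200),0.17).round(4))
D=c["depth"]; 
for v in range(170,210,3): print([round(float(wd(c,u,v)[2]),3) for u in range(258,300,3)])
E
```

```text
[[ 0.6463 -0.0547]
 [ 0.6343 -0.0535]
 [ 0.5765 -0.0467]
 [ 0.5648 -0.0456]] [0.0121 0.0582 0.0118]
ctr [ 0.6055 -0.0501] ux ang -6.4
corners [[ 0.6654  0.0297]
 [ 0.6448 -0.1432]
 [ 0.5473 -0.1334]
 [ 0.5682  0.0406]] mean [ 0.6064 -0.0516]
0.1741 -96.8
0.0979 174.3
0.1753 83.2
0.0978 -6.4
wings 0.2 [ 0.6123 -0.0409] [ 0.602  -0.0603] [ 0.6071 -0.0506] 61.9
wings 0.205 [ 0.6133 -0.0406] [ 0.6032 -0.0597] [ 0.6083 -0.0502] 61.9
wings 0.21 [ 0.6144 -0.0403] [ 0.6044 -0.059 ] [ 0.6094 -0.0497] 61.9
(302, 312) [ 0.6138 -0.0405  0.2072]
(350, 372) [ 0.6036 -0.0595  0.2067]
(397, 220) [ 0.6464 -0.0547  0.1964]
(271, 427) [ 0.5766 -0.0466  0.1964]
(60, 310) [0.5757 0.0274 0.1683]
(45, 310) [0.58   0.0286 0.1888]
tab top [0.5757 0.0276 0.19  ] lug [ 0.6261 -0.002   0.17  ]
[0.163, 0.163, 0.162, 0.162, 0.192, 0.198, 0.19, 0.161, 0.16, 0.161, 0.16, 0.161, 0.16, 0.16]
[0.164, 0.164, 0.165, 0.196, 0.205, 0.206, 0.203, 0.187, 0.165, 0.164, 0.164, 0.163, 0.16, 0.16]
[0.164, 0.166, 0.2, 0.206, 0.206, 0.206, 0.206, 0.202, 0.172, 0.169, 0.164, 0.164, 0.16, 0.16]
[0.164, 0.202, 0.206, 0.207, 0.207, 0
[... 314 characters left out ...]
98, 0.192, 0.197, 0.187, 0.161, 0.161]
[0.163, 0.164, 0.164, 0.205, 0.205, 0.165, 0.21, 0.21, 0.209, 0.204, 0.205, 0.203, 0.185, 0.16]
[0.16, 0.16, 0.16, 0.161, 0.16, 0.16, 0.21, 0.21, 0.21, 0.206, 0.206, 0.206, 0.199, 0.16]
[0.16, 0.161, 0.16, 0.16, 0.16, 0.16, 0.203, 0.206, 0.206, 0.207, 0.207, 0.206, 0.206, 0.16]
[0.161, 0.163, 0.163, 0.161, 0.16, 0.16, 0.205, 0.206, 0.207, 0.207, 0.206, 0.207, 0.206, 0.161]
[0.161, 0.165, 0.171, 0.166, 0.161, 0.16, 0.204, 0.206, 0.207, 0.207, 0.207, 0.206, 0.161, 0.16]
[0.163, 0.178, 0.182, 0.176, 0.161, 0.161, 0.16, 0.206, 0.206, 0.207, 0.206, 0.16, 0.16, 0.16]
[0.163, 0.191, 0.192, 0.183, 0.161, 0.16, 0.16, 0.16, 0.206, 0.205, 0.16, 0.16, 0.161, 0.161]
```

```bash
python3 - <<'E'
from h import *
print(np.round(status.read_state()["joint_positions"],1))
z=np.load("w1.npz"); c={k:z[k] for k in z}
P=[];Q=[]
for v in range(165,216):
    for u in range(250,306):
        p=wd(c,u,v)
        if p[2]>0.203 and p[2]<0.2085: P.append(p)
P=np.array(P); print(len(P))
r=cv2.minAreaRect((P[:,:2]*1e4).astype(np.float32)); print("rect",r, P.mean(0))
# strap lines edges at z=.164 from crop px: edge1 (60,277)-(270,285); edge2 (145,352)-(300,355)
f=lambda a,b:(180+a/3.3-0.35,85+b/3.3-0.35)
for a,b in(((60,278),(265,284)),((145,352),(300,355))):
    a=wz(c,*f(*a),.164);b=wz(c,*f(*b),.164);print(a.round(4),b.round(4),np.degrees(np.arctan2(*(a-b)[1::-1])).round(1))
P=[]
for v in range(160,200):
    for u in range(180,205):
        p=wd(c,u,v)
        if .186<p[2]<.193:P.append(p)
P=np.array(P);print("tab",len(P),P.mean(0),P.min(0),P.max(0))
E
```

```text
[-16.   22.8  77.1  -0.   80.   50.2]
562
rect ((6059.64306640625, -506.7161560058594), (358.11236572265625, 177.6162109375), 63.24820327758789) [ 0.60666219 -0.05021491  0.20604784]
[0.5842 0.0318 0.164 ] [ 0.6085 -0.0291  0.164 ] 111.7
[ 0.5728 -0.0025  0.164 ] [ 0.592  -0.0483  0.164 ] 112.8
tab 75 [0.57452529 0.02750873 0.18944783] [0.56702475 0.02330315 0.18623263] [0.58114204 0.03171739 0.19092146]
```

Request:
send_rows:
  moves:
    - [-0.35,-0.82,0,0,0,0.2,1]
    - [-0.35,-0.82,0,0,0,0,1]
    - [-0.35,-0.82,0,0,0,0,1]
    - [0,-0.82,0,0,0,0,1]
    - [0,0,1,0,0,0,1]
    - [0,0,1,0,0,0,1]
    - [0,0,0.8,0,0,0,1]
    - [0,0,0.6,0,0,0,1]
    - [0,0,0,0,0,0,1]

```text
time_s: 6.15
position: [0.5462, 0.0095, 0.2155]
tcp_rot: [[0.928, 0.372, -0.002], [0.372, -0.928, 0.0], [-0.002, -0.001, -1.0]]
force: [0.5, -0.1, -0.1]
opening: 0.065
```

```bash
python3 - <<'E'
from h import *
c=wcap(); save(c,"w2.png",(140,60,420,260),2.8); print(c["s"]["time_s"],np.round(c["s"]["force"],1),c["s"]["opening"])
d=vision.capture("scene"); save(d,"sc3.png",(200,120,360,270),5)
E
```

```text
6.15 [ 0.5 -0.1 -0.1] 0.06517884717665984
```

View pics/w2.png

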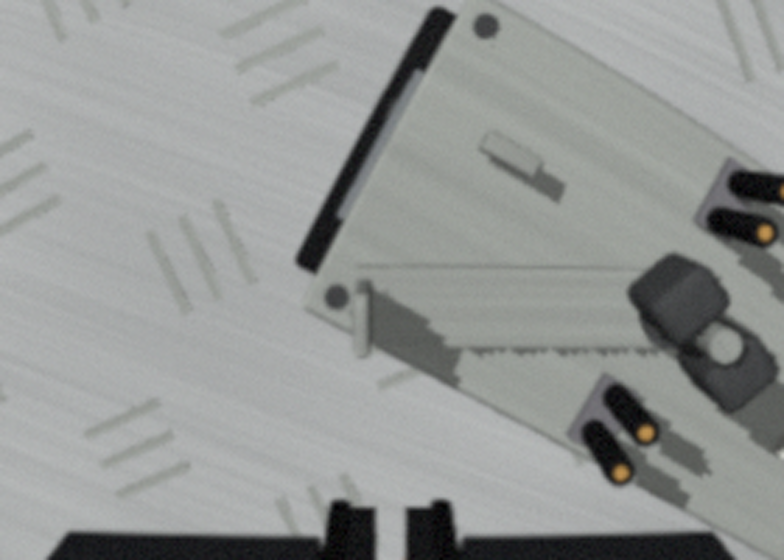

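View pics/sc3.png

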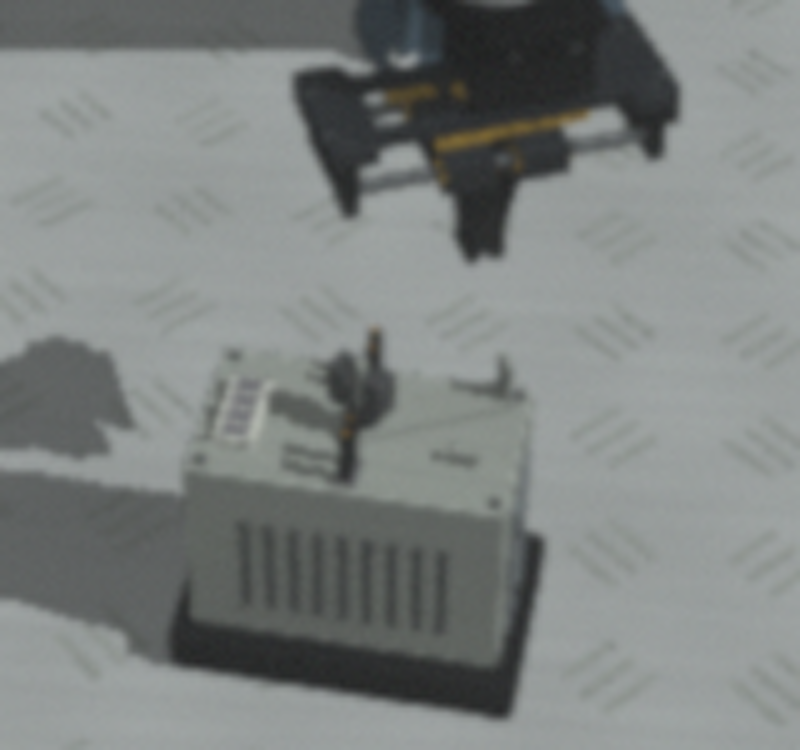

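Request:
send_rows:
  moves:
    - [0,0,0.9,0,0,0,1]
    - [0,0,0.85,0,0,0,1]
    - [0,0,0,0,0,0,1]
    - [0.3,0,0,0,0,0,1]
    - [0.25,0,0,0,0,0,1]
    - [0,0,0,0,0,0,1]

```text
time_s: 7.0
position: [0.5609, 0.0145, 0.1736]
tcp_rot: [[0.928, 0.372, 0.002], [0.372, -0.928, -0.0], [0.002, 0.001, -1.0]]
force: [-0.4, 0.2, 0.2]
opening: 0.003
```

Request:
send_rows:
  moves:
    - [0.14,-0.03,0,0,0,0.25,1]
    - [0.14,-0.03,0,0,0,0.25,1]
    - [0.14,-0.03,0,0,0,0.25,1]
    - [0.14,-0.03,0,0,0,0.25,1]
    - [0.14,-0.03,0,0,0,0.25,1]
    - [0.14,-0.03,0,0,0,0.25,1]
    - [0.14,-0.03,0,0,0,0.25,1]
    - [0.14,-0.03,0,0,0,0.25,1]
    - [0,0,0,0,0,0,1]

```text
time_s: 8.12
position: [0.5856, 0.0265, 0.173]
tcp_rot: [[0.999, 0.033, 0.0], [0.033, -0.999, -0.0], [0.0, 0.0, -1.0]]
force: [0.2, 0.5, -0.1]
opening: 0.001
```

```bash
python3 - <<'E'
from h import *
c=wcap(); save(c,"w3.png",(140,60,420,260),2.8); s=c["s"]; print(s["time_s"],np.round(s["force"],1),np.round(s["moment"],2),np.round(s["position"],4),np.degrees(np.arctan2(s["tcp_rot"][1][0],s["tcp_rot"][0][0])))
E
```

```text
8.125 [ 0.2  0.5 -0.1] [ 0.    0.02 -0.04] [0.5856 0.0265 0.173 ] 1.865476039234314
```

View pics/w3.png

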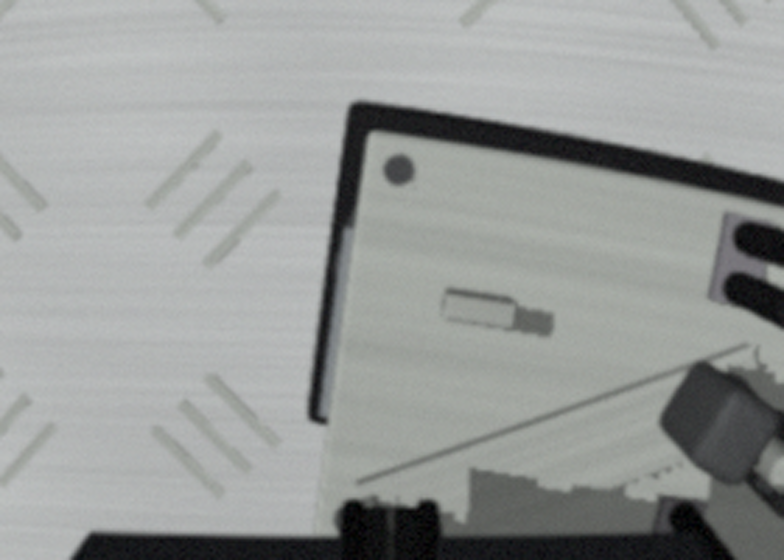

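```bash
python3 - <<'E'
from h import *
c=wcap(); d=vision.capture("side"); save(d,"sd3.png",(220,130,360,250),5); e=vision.capture("scene"); save(e,"sc4.png",(220,130,360,250),5)
f=lambda a,b:(140+a/2.8-0.35,60+b/2.8-0.35)
a=wz(c,*f(357,482),.164);b=wz(c,*f(750,345),.164);print(a.round(4),b.round(4),np.degrees(np.arctan2(*(a-b)[1::-1])).round(1))
print(wd(c,*f(355,485)),wd(c,*f(360,520)),wd(c,*f(430,520)))
E
```

```text
[0.584  0.0336 0.164 ] [ 0.6208 -0.0583  0.164 ] 111.8
[0.58171166 0.03419525 0.16009112] [0.59522231 0.03167967 0.21162348] [0.59552805 0.01892264 0.21139087]
```

View pics/sd3.png

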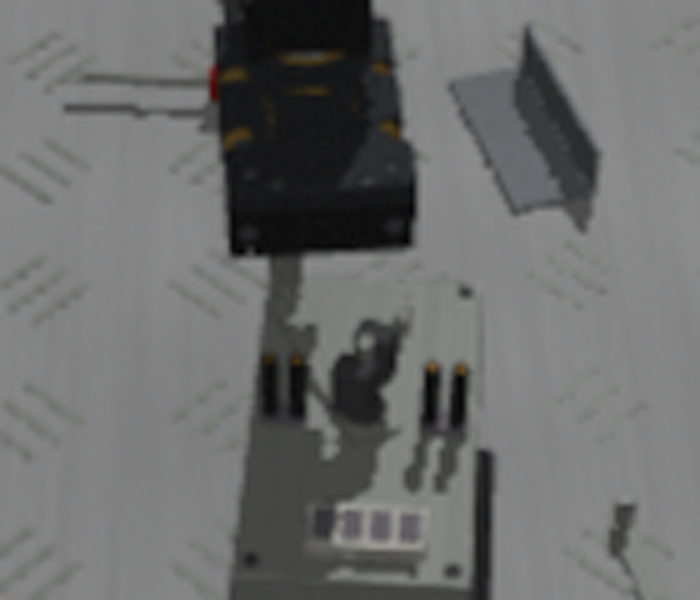

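View pics/sc4.png

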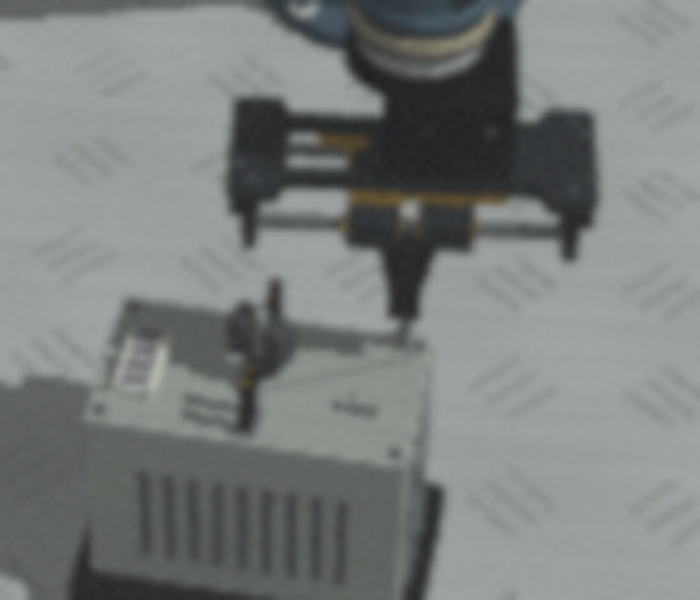

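```bash
python3 - <<'E'
from h import *
z=np.load("w1.npz"); c1={k:z[k] for k in z}; c=wcap(); np.savez("w3.npz",**{k:v for k,v in c.items() if k!="s"})
for nm,cc in(("w1",c1),("now",c)):
  for r in (.045,.065):
    o=[]
    for a in range(70,135,3):
        p=np.array([.606+r*np.cos(np.radians(a)),-.0505+r*np.sin(np.radians(a)),.162]); u=wproj(cc,p)
        if 0<=u[0]<560 and 0<=u[1]<420: o.append((a,round(float(wd(cc,*u)[2]),3)))
    print(nm,r,o)
e=vision.capture("scene")
def proj(c,p):
    q=np.linalg.inv(c["pose"])@np.append(p,1); return c["cx"]-c["fx"]*q[0]/q[2],c["cy"]+c["fy"]*q[1]/q[2]
for p in((.5856,.0265,.173),(.606,-.0505,.2065),(.5745,.0275,.19)): print(p,proj(e,p))
for m in models.landmark_of("scene","strap_tab"): print(m)
E
```

```text
w1 0.045 [(70, 0.16), (73, 0.16), (76, 0.16), (79, 0.161), (82, 0.16), (85, 0.16), (88, 0.16), (91, 0.16), (94, 0.16), (97, 0.161), (100, 0.164), (103, 0.164), (106, 0.165), (109, 0.165), (112, 0.164), (115, 0.164), (118, 0.164), (121, 0.164), (124, 0.164), (127, 0.164), (130, 0.16), (133, 0.161)]
w1 0.065 [(70, 0.17), (73, 0.171), (76, 0.16), (79, 0.16), (82, 0.16), (85, 0.16), (88, 0.16), (91, 0.16), (94, 0.16), (97, 0.161), (100, 0.161), (103, 0.161), (106, 0.164), (109, 0.164), (112, 0.164), (115, 0.164), (118, 0.165), (121, 0.164), (124, 0.16), (127, 0.161), (130, 0.16), (133, 0.159)]
now 0.045 [(70, 0.16), (73, 0.16), (76, 0.16), (79, 0.16), (82, 0.16), (85, 0.161), (88, 0.16), (91, 0.16), (94, 0.16), (97, 0.161), (100, 0.164), (103, 0.164), (106, 0.164), (109, 0.164), (112, 0.164), (115, 0.164), (118, 0.164), (121, 0.164), (124, 0.164), (127, 0.165), (130, 0.16), (133, 0.16)]
now 0.065 [(70, 0.169), (73, 0.17), (76, 0.16), (79, 0.16), (82, 0.16), (85, 0.16), (88, 0.16), (91, 0.161), (94, 0.16), (97, 0.16), (100, 0.16), (103, 0.163), (106, 0.164), (109, 0.164), (112, 0.164), (115, 0.164), (118, 0.164), (121, 0.165), (124, 0.161), (127, 0.28), (130, 0.282), (133, 0.284)]
(0.5856, 0.0265, 0.173) (np.float64(299.4731723812603), np.float64(197.82704398485214))
(0.606, -0.0505, 0.2065) (np.float64(271.2359913437107), np.float64(192.32655327045794))
(0.5745, 0.0275, 0.19) (np.float64(300.2973598272939), np.float64(190.6571516295329))
{'point': [290.2, 280.4], 'confidence': 0.63}
{'point': [168.8, 225.9], 'confidence': 0.58}
{'point': [304.5, 197.0], 'confidence': 0.53}
{'point': [405.4, 232.9], 'confidence': 0.49}
```

```bash
python3 - <<'E'
import cv2,numpy as np
a=cv2.imread("pics/sc4.png"); 
im=np.load("w3.npz")["img"][:,:,::-1]; cv2.imwrite("pics/w3b.png",cv2.resize(im[150:330,180:420],None,fx=3.3,fy=3.3,interpolation=cv2.INTER_CUBIC))
E
```

```text
(no output)
```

View pics/w3b.png

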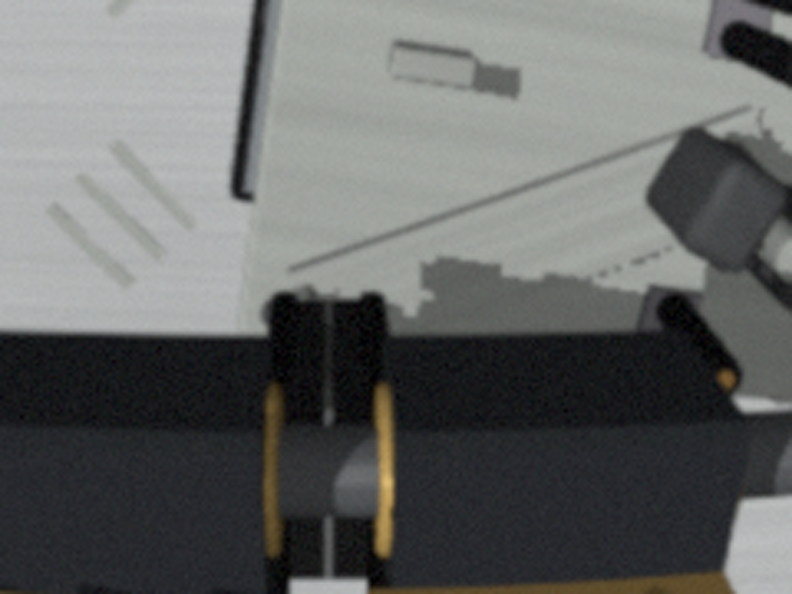

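The fingertips are narrower than I assumed and slipped past just inside the tab (the strap still sits at 112° with no force). I'll lift out, go back, and push squarely at radius 84.5 mm.

Request:
send_rows:
  moves:
    - [0,0,-0.7,0,0,0,1]
    - [0,0,-0.6,0,0,0,1]
    - [0,0,0,0,0,0,1]
    - [-0.85,0.2,0,0,0,0,1]
    - [-0.85,0.2,0,0,0,0,1]
    - [0,0,0,0,0,-1,1]
    - [0,0,0,0,0,-1,1]
    - [0,0,0.65,0,0,0,1]
    - [0,0,0.65,0,0,0,1]
    - [0,0,0,0,0,0,1]

```text
time_s: 9.72
position: [0.5417, 0.0153, 0.1714]
tcp_rot: [[0.928, 0.372, -0.004], [0.372, -0.928, 0.001], [-0.003, -0.002, -1.0]]
force: [-0.3, -0.7, 0.0]
opening: 0.009
```

```bash
cat >> h.py <<'E'
ST=np.array([.606,-.0505])
def rep(a=112.):
    s=status.read_state(); t=np.radians(a); ys=np.array([np.cos(t),np.sin(t)]); xs=np.array([ys[1],-ys[0]])
    p=np.array(s["position"])[:2]-ST; print("t",s["time_s"],"pos",np.round(s["position"],4),"yaw_x",round(np.degrees(np.arctan2(s["tcp_rot"][1][0],s["tcp_rot"][0][0])),1),"lat",round(p@xs,4),"r",round(p@ys,4),"F",np.round(s["force"],1),"M",np.round(s["moment"],2),"op",round(s["opening"]*87,1))
    return s
E
python3 - <<'E'
from h import *
rep(); c=wcap(); save(c,"w4.png",(180,130,420,310),3.3)
E
```

```text
t 9.725 pos [0.5417 0.0153 0.1714] yaw_x 21.8 lat -0.0349 r 0.0851 F [-0.3 -0.7  0. ] M [-0.06  0.03  0.03] op 0.8
```

View pics/w4.png

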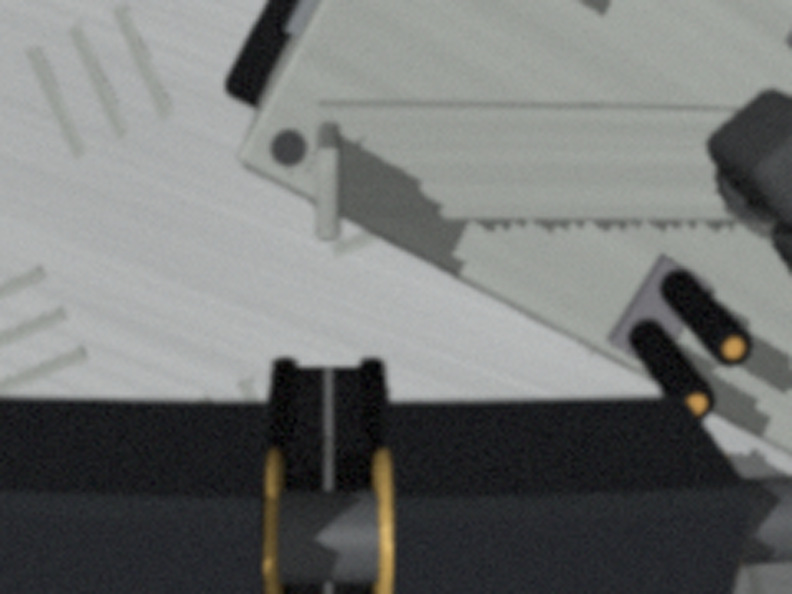

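Request:
send_rows:
  moves:
    - [0.3,0,0,0,0,0,1]
    - [0.3,0,0,0,0,0,1]
    - [0.15,-0.03,0,0,0,0.25,1]
    - [0.15,-0.03,0,0,0,0.25,1]
    - [0.15,-0.03,0,0,0,0.25,1]
    - [0.15,-0.03,0,0,0,0.25,1]
    - [0,0,0,0,0,0,1]

```text
time_s: 10.65
position: [0.5714, 0.0284, 0.1732]
tcp_rot: [[0.979, 0.206, 0.001], [0.206, -0.979, -0.0], [0.001, 0.0, -1.0]]
force: [0.1, -1.1, 0.6]
opening: 0.007
```

```bash
python3 - <<'E'
from h import *
rep(102); c=wcap(); save(c,"w5.png",(180,130,420,310),3.3)
E
```

```text
t 10.65 pos [0.5714 0.0284 0.1732] yaw_x 11.9 lat -0.0174 r 0.0844 F [ 0.1 -1.1  0.6] M [-0.03  0.01  0.01] op 0.6
```

View pics/w5.png

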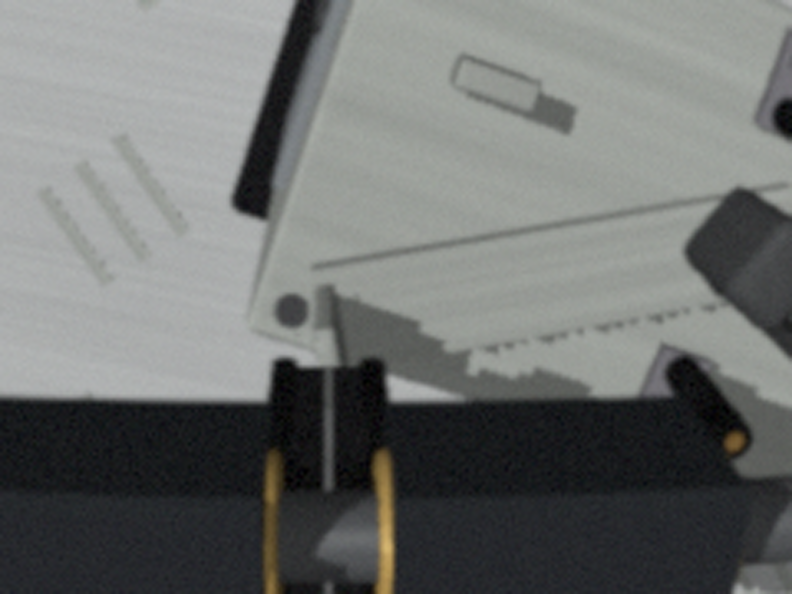

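```bash
python3 - <<'E'
from h import *
e=vision.capture("scene"); save(e,"sc5.png",(270,165,330,215),12)
d=vision.capture("side"); save(d,"sd5.png",(240,140,320,200),9)
for nm,c in(("scene",e),("side",d)):
    H=[]
    for v in range(140,230):
        for u in range(220,340):
            if c["depth"][v,u]>0:
                p=px2w(c,u,v,c["depth"][v,u])
                if abs(p[0]-.575)<.03 and abs(p[1]-.03)<.03 and p[2]>.165: H.append((round(p[2],3),u,v,*p[:2].round(3),*c["img"][v,u]))
    H.sort(); print(nm); [print(*h) for h in H[:45]]
E
```

```text
scene
0.165 292 199 0.584 0.006 136 142 136
0.165 298 197 0.575 0.022 95 97 95
0.165 304 204 0.601 0.04 138 143 137
0.166 293 197 0.577 0.008 106 111 107
0.166 297 196 0.571 0.019 125 128 126
0.166 298 200 0.587 0.023 126 132 127
0.166 299 196 0.571 0.025 96 101 98
0.167 296 199 0.585 0.017 123 128 122
0.167 300 197 0.575 0.028 81 85 81
0.167 302 200 0.588 0.034 119 124 119
0.168 294 202 0.598 0.012 131 137 132
0.169 299 194 0.566 0.024 127 131 130
0.17 299 195 0.571 0.025 117 121 120
0.17 301 198 0.583 0.031 99 103 99
0.172 301 196 0.577 0.03 96 101 97
0.173 300 196 0.578 0.028 83 87 84
0.173 301 197 0.582 0.031 99 103 99
0.178 299 193 0.571 0.024 128 133 131
0.178 300 195 0.58 0.027 92 94 92
0.179 300 194 0.576 0.027 96 99 97
0.182 300 193 0.576 0.027 101 106 103
0.182 302 194 0.579 0.033 126 132 129
0.182 302 195 0.583 0.033 123 128 126
0.183 301 195 0.585 0.03 97 102 98
0.184 301 194 0.582 0.03 99 104 101
0.185 302 193 0.579 0.033 134 140 137
0.187 301 191 0.573 0.029 128 133 130
0.187 301 193 0.581 0.03 112 117 114
0.188 300 192 0.578 0.027 108 111 110
0.191 300 190 0.573 0.027 
[... 1438 characters left out ...]
.176 276 185 0.573 0.024 63 63 61
0.176 278 185 0.577 0.024 62 64 62
0.176 279 184 0.58 0.027 64 65 63
0.176 280 184 0.582 0.027 101 102 101
0.177 274 185 0.568 0.023 74 75 73
0.177 277 184 0.575 0.025 63 63 61
0.177 278 184 0.577 0.026 63 63 61
0.178 274 184 0.568 0.025 73 74 73
0.179 279 183 0.58 0.026 65 66 64
0.179 280 182 0.582 0.029 103 104 103
0.18 275 184 0.571 0.023 64 65 63
0.18 276 184 0.573 0.023 63 63 61
0.18 278 183 0.577 0.026 62 63 61
0.18 280 183 0.582 0.026 103 103 103
0.181 278 182 0.578 0.028 62 63 61
0.182 277 182 0.575 0.027 63 64 61
0.183 274 183 0.568 0.023 65 66 65
0.183 276 183 0.573 0.022 61 63 61
0.183 277 183 0.575 0.023 63 64 61
0.183 279 182 0.58 0.026 64 66 63
```

View pics/sc5.png

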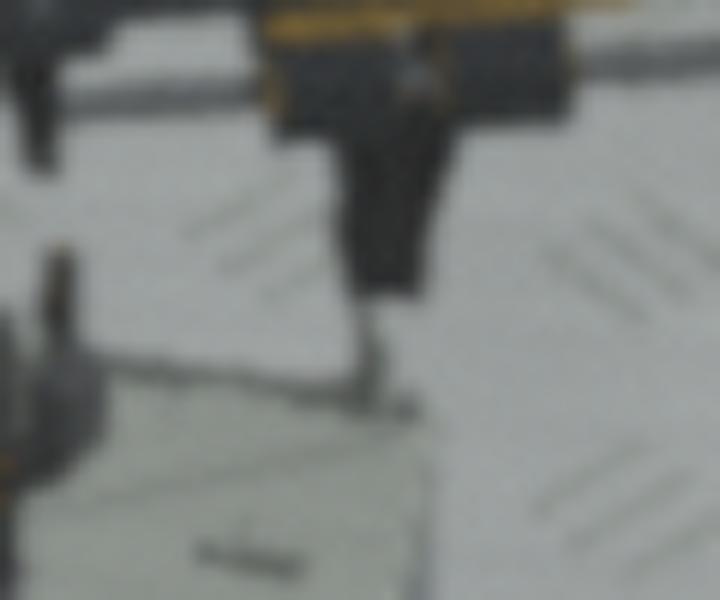

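View pics/sd5.png

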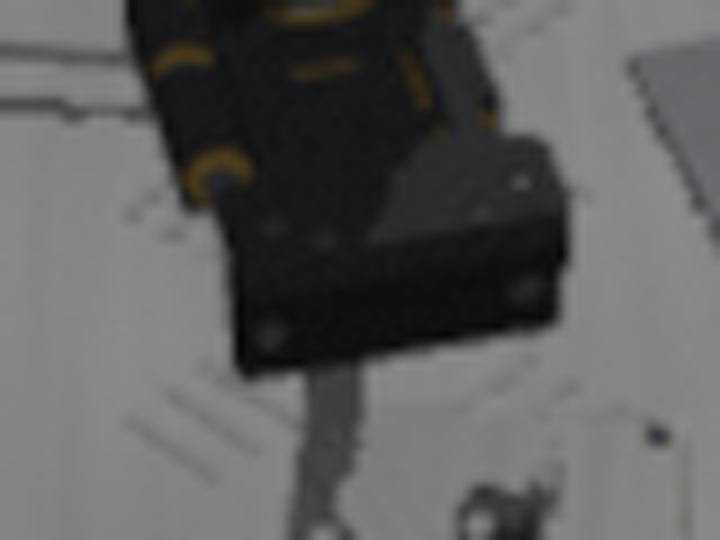

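```bash
python3 - <<'E'
from h import *
s=rep()
e=vision.capture("scene"); c=wcap()
T=np.eye(4); T[:3,:3]=s["tcp_rot"]; T[:3,3]=s["position"]; Ti=np.linalg.inv(T)
print("scene cloud tool frame x,y,z mm")
for v in range(164,196,2):
    print(v,[tuple((Ti@np.append(px2w(e,u,v,e["depth"][v,u]),1))[:3].__mul__(1000).round().astype(int)) for u in range(296,309,2)])
print("wrist col 279-: tool frame")
for v in range(228,300,4):
    print(v,[tuple((Ti@np.append(wd(c,u,v),1))[:3].__mul__(1000).round().astype(int)) for u in (264,270,285,292)])
E
```

```text
t 10.8 pos [0.5705 0.0282 0.1729] yaw_x 11.9 lat -0.0034 r 0.0863 F [ 0.7 -0.   0.4] M [ 0.    0.04 -0.01] op 0.7
scene cloud tool frame x,y,z mm
164 [(np.int64(27), np.int64(22), np.int64(-135)), (np.int64(26), np.int64(16), np.int64(-134)), (np.int64(25), np.int64(11), np.int64(-132)), (np.int64(25), np.int64(6), np.int64(-131)), (np.int64(24), np.int64(0), np.int64(-130)), (np.int64(25), np.int64(-5), np.int64(-130)), (np.int64(25), np.int64(-10), np.int64(-130))]
166 [(np.int64(24), np.int64(21), np.int64(-125)), (np.int64(24), np.int64(16), np.int64(-125)), (np.int64(23), np.int64(10), np.int64(-123)), (np.int64(22), np.int64(5), np.int64(-122)), (np.int64(24), np.int64(0), np.int64(-123)), (np.int64(20), np.int64(-6), np.int64(-120)), (np.int64(24), np.int64(-11), np.int64(-122))]
168 [(np.int64(23), np.int64(20), np.int64(-117)), (np.int64(25), np.int64(16), np.int64(-119)), (np.int64(28), np.int64(11), np.int64(-121)), (np.int64(27), np.int64(6), np.int64(-120)), (np.int64(3), np.int64(-5), np.int64(-98)), (np.int64(29), np.int64(-5), np.int64(-120)), (np.int64(30), np.int64(
[... 6887 characters left out ...]
)), (np.int64(32), np.int64(-2), np.int64(-114)), (np.int64(31), np.int64(2), np.int64(-114)), (np.int64(32), np.int64(4), np.int64(-114))]
288 [(np.int64(31), np.int64(-4), np.int64(-115)), (np.int64(31), np.int64(-2), np.int64(-115)), (np.int64(31), np.int64(2), np.int64(-115)), (np.int64(31), np.int64(4), np.int64(-115))]
292 [(np.int64(30), np.int64(-4), np.int64(-116)), (np.int64(30), np.int64(-2), np.int64(-116)), (np.int64(30), np.int64(2), np.int64(-116)), (np.int64(30), np.int64(4), np.int64(-116))]
296 [(np.int64(29), np.int64(-4), np.int64(-116)), (np.int64(29), np.int64(-2), np.int64(-116)), (np.int64(29), np.int64(2), np.int64(-116)), (np.int64(29), np.int64(4), np.int64(-116))]
```

Both fixed and wrist depth show the real fingertips end about 29 mm behind the reported TCP, so the tips passed above the tab. That explains the zero force. I'll use that offset from now on. Now back off, go lower and push again.

Request:
send_rows:
  moves:
    - [-0.6,0.15,0,0,0,-0.5,1]
    - [-0.6,0.1,0,0,0,-0.5,1]
    - [0,0,0.6,0,0,0,1]
    - [0,0,0.6,0,0,0,1]
    - [0.2,0,0,0,0,0,1]
    - [0.2,0,0,0,0,0,1]
    - [0.1,0,0,0,0,0,1]
    - [0,0,0,0,0,0,1]

```text
time_s: 11.9
position: [0.5551, 0.0195, 0.1431]
tcp_rot: [[0.928, 0.372, 0.001], [0.372, -0.928, -0.0], [0.001, 0.001, -1.0]]
force: [0.8, 0.4, 0.2]
opening: 0.007
```

```bash
python3 - <<'E'
from h import *
rep(112)
E
```

```text
t 11.9 pos [0.5551 0.0195 0.1431] yaw_x 21.8 lat -0.0209 r 0.084 F [0.8 0.4 0.2] M [-0.   -0.02 -0.01] op 0.6
```

Request:
send_rows:
  moves:
    - [0.15,-0.03,0,0,0,0.25,1]
    - [0.15,-0.03,0,0,0,0.25,1]
    - [0.15,-0.03,0,0,0,0.25,1]
    - [0.15,-0.03,0,0,0,0.25,1]
    - [0.15,-0.03,0,0,0,0.25,1]
    - [0.15,-0.03,0,0,0,0.25,1]
    - [0,0,0,0,0,0,1]

```text
time_s: 12.78
position: [0.5751, 0.0298, 0.1431]
tcp_rot: [[0.993, 0.119, 0.001], [0.119, -0.993, -0.0], [0.001, 0.0, -1.0]]
force: [0.9, 0.7, -0.0]
opening: 0.001
```

```bash
python3 - <<'E'
from h import *
rep(97); c=wcap(); save(c,"w6.png",(180,130,420,310),3.3)
E
```

```text
t 12.775 pos [0.5751 0.0298 0.1431] yaw_x 6.9 lat -0.0209 r 0.0834 F [ 0.9  0.7 -0. ] M [0.03 0.   0.02] op 0.1
```

View pics/w6.png

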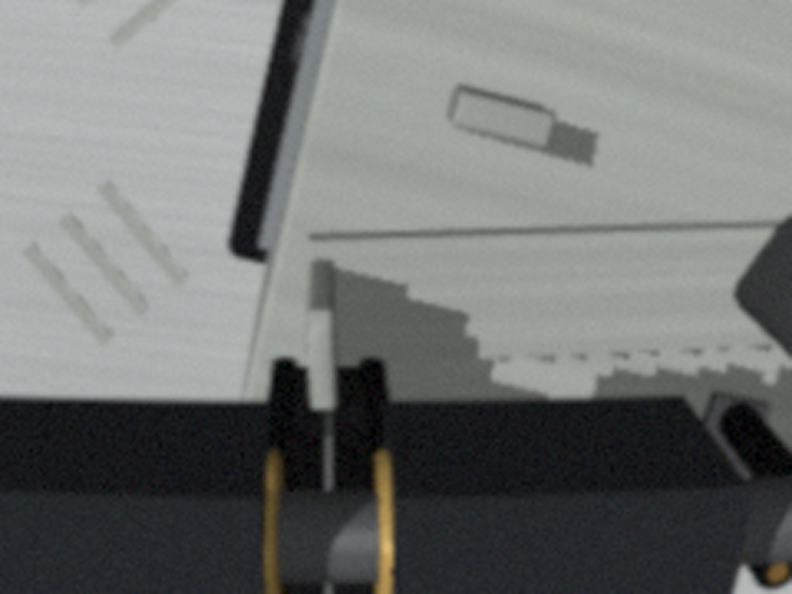

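Request:
send_rows:
  moves:
    - [0.15,-0.03,0,0,0,0.25,1]
    - [0.15,-0.03,0,0,0,0.25,1]
    - [0.15,-0.03,0,0,0,0.25,1]
    - [0.15,-0.03,0,0,0,0.25,1]
    - [0.07,-0.02,0,0,0,0.13,1]
    - [0,0,0,0,0,0,1]

```text
time_s: 13.58
position: [0.5914, 0.0339, 0.1428]
tcp_rot: [[0.997, -0.078, 0.0], [-0.078, -0.997, -0.0], [0.0, 0.0, -1.0]]
force: [0.7, -0.1, -0.5]
opening: 0.005
```

```bash
python3 - <<'E'
from h import *
rep(83.4); c=wcap(); save(c,"w7.png",(180,130,420,310),3.3)
E
```

```text
t 13.575 pos [0.5914 0.0339 0.1428] yaw_x -4.4 lat -0.0242 r 0.0821 F [ 0.7 -0.1 -0.5] M [0.04 0.05 0.02] op 0.5
```

View pics/w7.png

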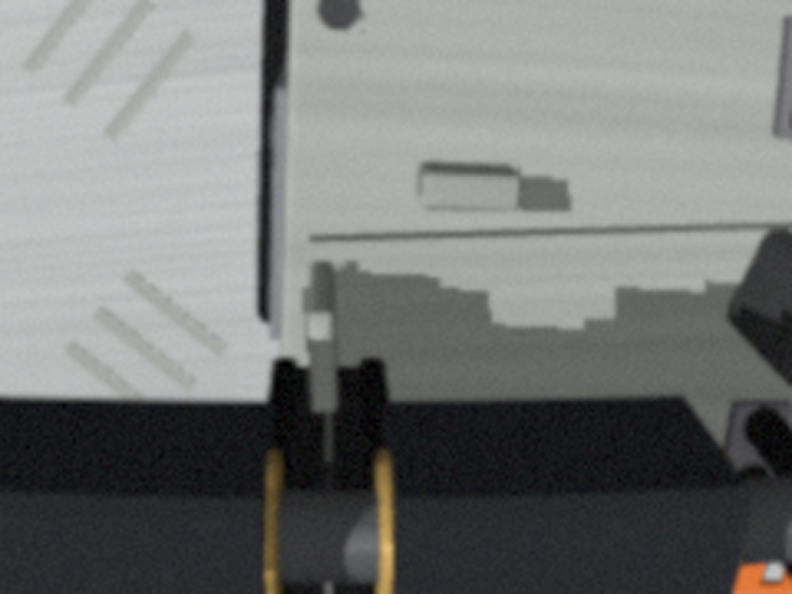

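Request:
send_rows:
  moves:
    - [0.08,0,0,0,0,0.13,1]
    - [0.08,0,0,0,0,0.1,1]
    - [0.04,0,0,0,0,0,1]
    - [0.03,0,0,0,0,0,1]
    - [0,0,0,0,0,0,1]

```text
time_s: 14.25
position: [0.5973, 0.0333, 0.1428]
tcp_rot: [[0.993, -0.118, 0.0], [-0.118, -0.993, -0.0], [0.0, 0.0, -1.0]]
force: [0.5, 0.2, -0.5]
opening: 0.006
```

```bash
python3 - <<'E'
from h import *
rep(83.4); c=wcap(); save(c,"w8.png",(180,130,420,310),3.3)
E
```

```text
t 14.25 pos [0.5973 0.0333 0.1428] yaw_x -6.8 lat -0.0183 r 0.0822 F [ 0.5  0.2 -0.5] M [ 0.01 -0.02 -0.03] op 0.5
```

View pics/w8.png

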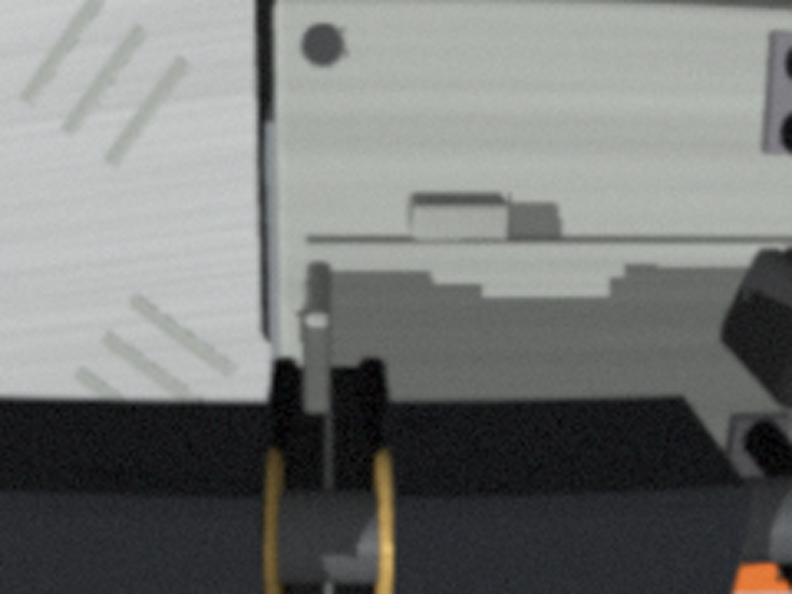

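Request:
send_rows:
  moves:
    - [0.02,0,0,0,0,0,1]
    - [0.02,0,0,0,0,0,1]
    - [0,0,0,0,0,0,1]

```text
time_s: 14.68
position: [0.5982, 0.0332, 0.1428]
tcp_rot: [[0.993, -0.118, 0.0], [-0.118, -0.993, -0.0], [0.0, 0.0, -1.0]]
force: [0.7, -0.1, 1.2]
opening: 0.008
```

Request:
send_rows:
  moves:
    - [0.02,0,0,0,0,0,1]
    - [0,0,0,0,0,0,1]

```text
time_s: 14.92
position: [0.5987, 0.0332, 0.1428]
tcp_rot: [[0.993, -0.118, 0.0], [-0.118, -0.993, -0.0], [0.0, 0.0, -1.0]]
force: [0.4, -0.4, 0.7]
opening: 0.006
```

Request:
send_rows:
  moves:
    - [0.02,0,0,0,0,0,1]
    - [0.02,0,0,0,0,0,1]
    - [0,0,0,0,0,0,1]

```text
time_s: 15.3
position: [0.5995, 0.0331, 0.1428]
tcp_rot: [[0.993, -0.118, -0.0], [-0.118, -0.993, 0.0], [-0.0, -0.0, -1.0]]
force: [-1.5, 0.7, -0.3]
opening: 0.006
```

```bash
python3 - <<'E'
from h import *
rep(83.4); c=wcap(); save(c,"w9.png",(220,150,400,285),4.4)
E
```

```text
t 15.3 pos [0.5995 0.0331 0.1428] yaw_x -6.8 lat -0.016 r 0.0823 F [-1.5  0.7 -0.3] M [0.11 0.08 0.03] op 0.6
```

View pics/w9.png

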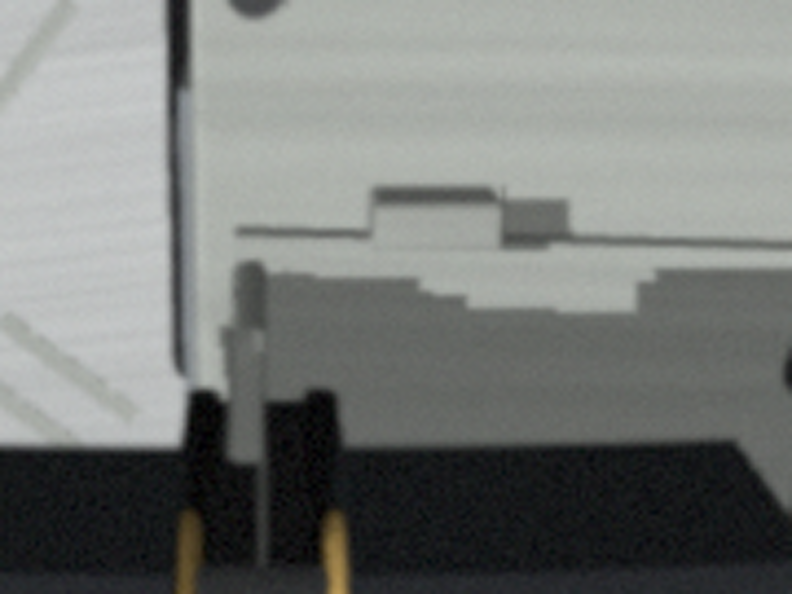

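Request:
send_rows:
  moves:
    - [0.02,0,0,0,0,0,1]
    - [0,0,0,0,0,0,1]
    - [0,0,0,0,0,0,1]

```text
time_s: 15.72
position: [0.5997, 0.0331, 0.1428]
tcp_rot: [[0.993, -0.118, -0.001], [-0.118, -0.993, 0.0], [-0.001, -0.0, -1.0]]
force: [-1.3, 0.1, 2.2]
opening: 0.007
```

Request:
send_rows:
  moves:
    - [-0.4,0,0,0,0,0,1]
    - [-0.4,0,0,0,0,0,1]
    - [0,0,-0.8,0,0,0,1]
    - [0,0,-0.8,0,0,0,1]
    - [0,0,-0.7,0,0,0,1]
    - [0.36,0.82,0,0,0,0,-0.3]
    - [0.36,0.82,0,0,0,0,-0.3]
    - [0.36,0.82,0,0,0,0,-0.3]
    - [0.36,0.82,0,0,0,0,-0.3]
    - [0,0,0,0,0,1,-0.3]
    - [0,0,0,0,0,1,-0.3]
    - [0,0,0,0,0,0,-0.3]

```text
time_s: 17.23
position: [0.6064, -0.0515, 0.1998]
tcp_rot: [[0.893, -0.45, -0.001], [-0.45, -0.893, 0.0], [-0.001, 0.0, -1.0]]
force: [-0.8, 0.2, 0.3]
opening: 0.631
```

```bash
python3 - <<'E'
from h import *
rep(83.4); c=wcap(); save(c,"w10.png",(180,120,400,285),3.6)
np.savez("w10.npz",**{k:v for k,v in c.items() if k!="s"})
P=[]
for v in range(120,260):
    for u in range(200,360):
        p=wd(c,u,v)
        if .2<p[2]<.209 and np.hypot(*(p[:2]-ST))<.025 and wproj(c,p)[1]<238: P.append(p)
P=np.array(P); print(len(P),P.mean(0)); print(cv2.minAreaRect((P[:,:2]*1e4).astype(np.float32)))
o=[]
for a in range(60,112,3):
    p=np.array([.606+.06*np.cos(np.radians(a)),-.0505+.06*np.sin(np.radians(a)),.164]); o.append((a,round(float(wd(c,*wproj(c,p))[2]),3)))
print(o)
E
```

```text
t 17.225 pos [ 0.6064 -0.0515  0.1998] yaw_x -26.7 lat 0.0006 r -0.001 F [-0.8  0.2  0.3] M [ 0.09  0.02 -0.02] op 54.9
645 [ 0.61105938 -0.05277884  0.20506448]
((6106.65380859375, -527.1612548828125), (348.9429931640625, 78.20532989501953), 63.48200607299805)
[(60, 0.16), (63, 0.16), (66, 0.161), (69, 0.17), (72, 0.17), (75, 0.164), (78, 0.164), (81, 0.165), (84, 0.164), (87, 0.164), (90, 0.246), (93, 0.25), (96, 0.251), (99, 0.254), (102, 0.257), (105, 0.255), (108, 0.251), (111, 0.243)]
```

View pics/w10.png

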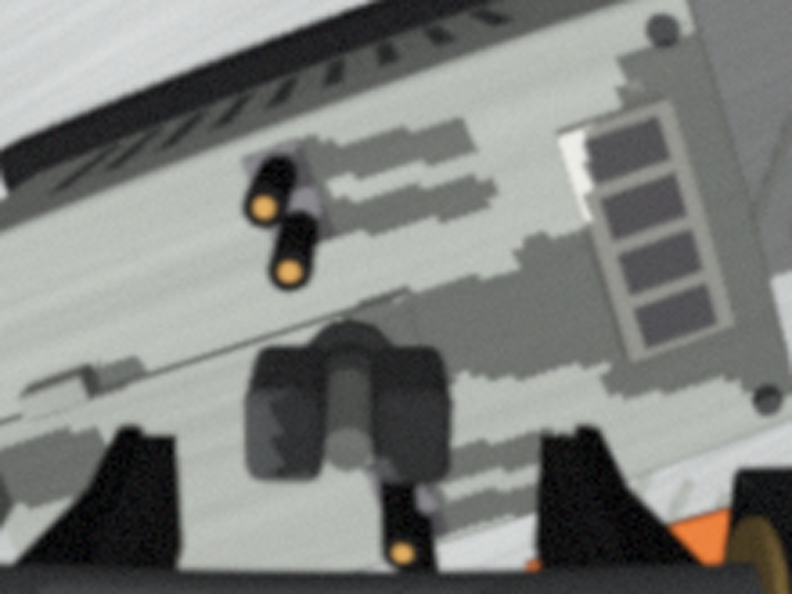

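Request:
send_rows:
  moves:
    - [-0.02,-0.035,0.7,0,0,0,-0.3]
    - [0,0,0.8,0,0,0,-0.3]
    - [0,0,0.65,0,0,0,-0.3]
    - [0,0,0,0,0,0,-0.3]
    - [0,0,0,0,0,0,1]
    - [0,0,0,0,0,0,1]
    - [0,0,0,0,0,0,1]

```text
time_s: 18.15
position: [0.6067, -0.0497, 0.1473]
tcp_rot: [[0.893, -0.45, 0.001], [-0.45, -0.893, -0.001], [0.001, 0.0, -1.0]]
force: [0.7, 1.4, 1.7]
opening: 0.409
```

```bash
python3 - <<'E'
from h import *
rep(83.4); c=wcap(); save(c,"w11.png",(140,120,420,330),2.8)
e=vision.capture("scene"); save(e,"sc11.png",(230,150,320,220),8)
E
```

```text
t 18.15 pos [ 0.6067 -0.0497  0.1473] yaw_x -26.8 lat 0.0006 r 0.0009 F [0.7 1.4 1.7] M [ 0.28 -0.01 -0.1 ] op 35.6
```

View pics/w11.png

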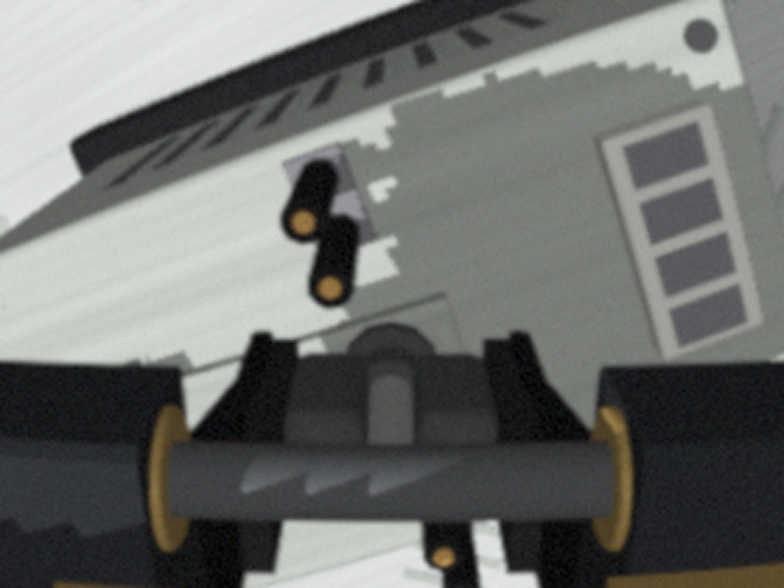

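View pics/sc11.png

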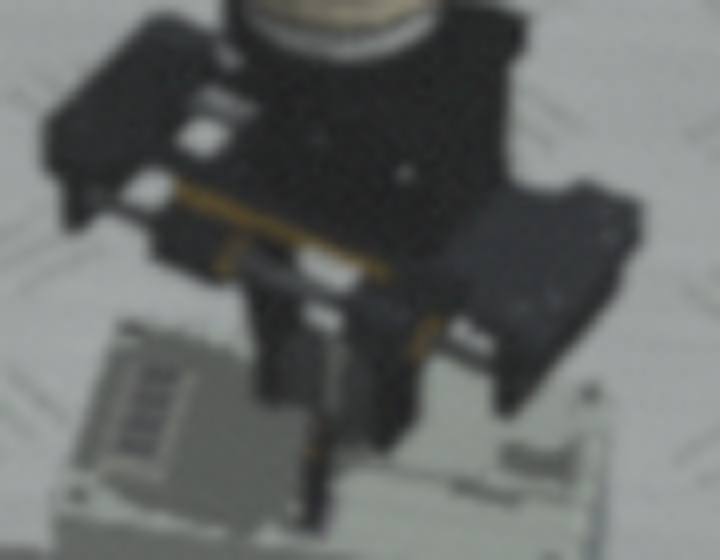

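Request:
send_rows:
  moves:
    - [0,0,0.007,0,0,0.5,1]
    - [0,0,0.007,0,0,0.5,1]
    - [0,0,0.007,0,0,0.5,1]

```text
time_s: 18.62
position: [0.6067, -0.0496, 0.1468]
tcp_rot: [[0.745, -0.667, 0.001], [-0.667, -0.745, -0.001], [0.002, -0.0, -1.0]]
force: [-0.0, -1.3, 3.0]
opening: 0.41
```

```bash
python3 - <<'E'
from h import *
rep(83.4)
E
```

```text
t 18.625 pos [ 0.6067 -0.0496  0.1468] yaw_x -41.9 lat 0.0006 r 0.001 F [-0.  -1.3  3. ] M [0.1  0.15 0.24] op 35.7
```

Request:
send_rows:
  moves:
    - [0,0,0.007,0,0,0.5,1]
    - [0,0,0.007,0,0,0.5,1]

```text
time_s: 18.88
position: [0.6068, -0.0496, 0.1464]
tcp_rot: [[0.618, -0.786, 0.001], [-0.786, -0.618, -0.001], [0.002, -0.0, -1.0]]
force: [-0.8, -0.6, 2.1]
opening: 0.406
```

```bash
python3 - <<'E'
from h import *
rep(83.4); c=wcap(); save(c,"w12.png",(140,120,420,330),2.8)
E
```

```text
t 18.875 pos [ 0.6068 -0.0496  0.1464] yaw_x -51.9 lat 0.0006 r 0.001 F [-0.8 -0.6  2.1] M [0.02 0.07 0.3 ] op 35.3
```

View pics/w12.png

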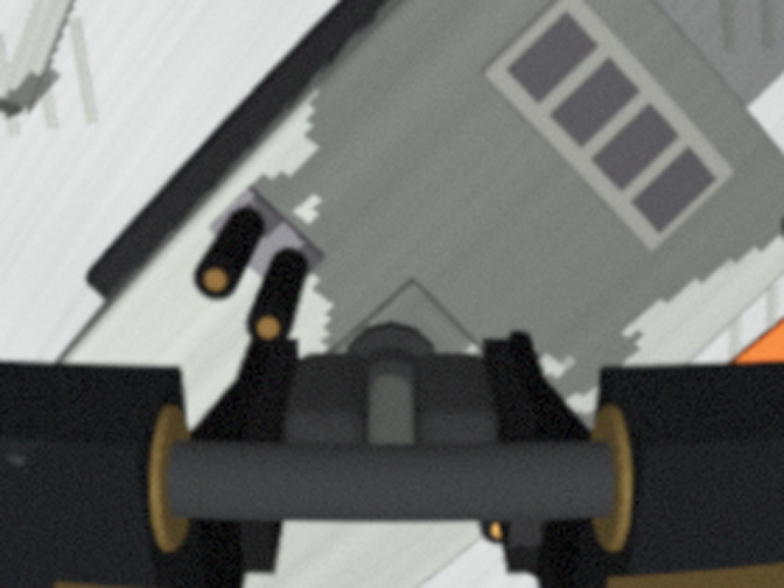

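Request:
send_rows:
  moves:
    - [0,0,0,0,0,-0.1,-0.15]
    - [0,0,0,0,0,0,-0.15]
    - [0,0,-0.09,0,0,0,-0.15]
    - [0,0,-0.09,0,0,-0.95,-0.15]
    - [0,0,0,0,0,-1,-0.15]
    - [0,0,0,0,0,-1,-0.15]
    - [0,0,0,0,0,-1,-0.15]
    - [0,0,0,0,0,-1,-0.15]
    - [0,0,0,0,0,-1,-0.15]
    - [0,0,0,0,0,-1,-0.15]
    - [0,0,0,0,0,-1,-0.15]
    - [0,0,0,0,0,-0.95,-0.15]

```text
time_s: 20.42
position: [0.6063, -0.0493, 0.1502]
tcp_rot: [[0.782, 0.623, -0.0], [0.623, -0.782, 0.0], [0.0, -0.0, -1.0]]
force: [1.0, -0.8, 0.5]
opening: 0.574
```

```bash
python3 - <<'E'
from h import *
rep(83.4); c=wcap(); save(c,"w13.png",(140,120,420,330),2.8)
E
```

```text
t 20.425 pos [ 0.6063 -0.0493  0.1502] yaw_x 38.6 lat 0.0002 r 0.0013 F [ 1.  -0.8  0.5] M [-0.    0.    0.06] op 50.0
```

View pics/w13.png

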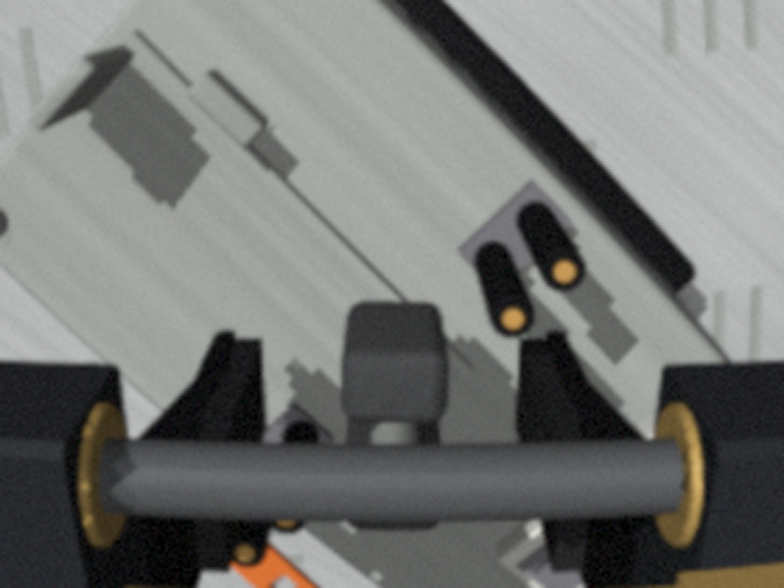

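Request:
send_rows:
  moves:
    - [0,0,0,0,0,0,1]
    - [0,0,0,0,0,0,1]
    - [0,0,0,0,0,0,1]
    - [0,0,0,0,0,0,1]
    - [0,0,0.007,0,0,0.5,1]
    - [0,0,0.007,0,0,0.5,1]
    - [0,0,0.007,0,0,0.5,1]
    - [0,0,0.007,0,0,0.5,1]

```text
time_s: 21.48
position: [0.6067, -0.0497, 0.1496]
tcp_rot: [[0.95, 0.311, 0.001], [0.311, -0.95, -0.001], [0.0, 0.001, -1.0]]
force: [-0.1, -1.8, -0.3]
opening: 0.205
```

```bash
python3 - <<'E'
from h import *
rep(83.4); c=wcap(); save(c,"w14.png",(140,120,420,330),2.8)
E
```

```text
t 21.475 pos [ 0.6067 -0.0497  0.1496] yaw_x 18.1 lat 0.0006 r 0.0009 F [-0.1 -1.8 -0.3] M [-0.06 -0.06  0.31] op 17.8
```

View pics/w14.png

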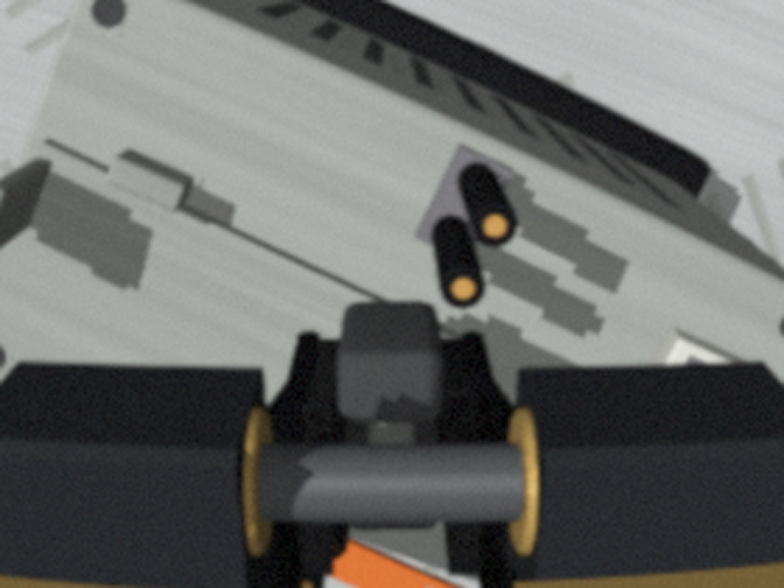

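Request:
send_rows:
  moves:
    - [0,0,0.007,0,0,0.5,1]
    - [0,0,0.007,0,0,0.5,1]
    - [0,0,0.007,0,0,0.5,1]
    - [0,0,0.007,0,0,0.5,1]

```text
time_s: 22.02
position: [0.6067, -0.0497, 0.1489]
tcp_rot: [[0.999, -0.032, 0.001], [-0.032, -0.999, -0.001], [0.001, 0.001, -1.0]]
force: [-0.1, -0.3, -0.3]
opening: 0.203
```

```bash
python3 -c "
from h import *
rep(83.4)"
```

```text
t 22.025 pos [ 0.6067 -0.0497  0.1489] yaw_x -1.8 lat 0.0006 r 0.0009 F [-0.1 -0.3 -0.3] M [-0.05 -0.03  0.3 ] op 17.6
```

Request:
send_rows:
  moves:
    - [0,0,0.007,0,0,0.5,1]
    - [0,0,0.007,0,0,0.5,1]
    - [0,0,0.007,0,0,0.5,1]
    - [0,0,0.007,0,0,0.5,1]

```text
time_s: 22.52
position: [0.6067, -0.0496, 0.1482]
tcp_rot: [[0.928, -0.372, 0.001], [-0.372, -0.928, -0.001], [0.001, 0.0, -1.0]]
force: [0.4, -0.7, 0.0]
opening: 0.205
```

```bash
python3 -c "
from h import *
rep(83.4)"
```

```text
t 22.525 pos [ 0.6067 -0.0496  0.1482] yaw_x -21.8 lat 0.0006 r 0.001 F [ 0.4 -0.7  0. ] M [-0.03 -0.1   0.28] op 17.8
```

Request:
send_rows:
  moves:
    - [0,0,0.007,0,0,0.5,1]
    - [0,0,0.007,0,0,0.5,1]

```text
time_s: 22.78
position: [0.6067, -0.0496, 0.1479]
tcp_rot: [[0.85, -0.527, 0.001], [-0.527, -0.85, -0.001], [0.001, 0.0, -1.0]]
force: [0.3, -0.6, 0.4]
opening: 0.204
```

```bash
python3 -c "
from h import *
rep(83.4)"
```

```text
t 22.775 pos [ 0.6067 -0.0496  0.1479] yaw_x -31.8 lat 0.0006 r 0.001 F [ 0.3 -0.6  0.4] M [ 0.03 -0.01  0.27] op 17.8
```

Request:
send_rows:
  moves:
    - [0,0,0.007,0,0,0.5,1]
    - [0,0,0.007,0,0,0.5,1]

```text
time_s: 23.02
position: [0.6067, -0.0496, 0.1478]
tcp_rot: [[0.745, -0.667, 0.001], [-0.667, -0.745, -0.001], [0.001, 0.0, -1.0]]
force: [-0.6, -0.4, 2.4]
opening: 0.199
```

```bash
python3 -c "
from h import *
rep(83.4)"
```

```text
t 23.025 pos [ 0.6067 -0.0496  0.1478] yaw_x -41.8 lat 0.0006 r 0.001 F [-0.6 -0.4  2.4] M [ 0.07 -0.    0.42] op 17.3
```

Request:
send_rows:
  moves:
    - [0,0,0.007,0,0,0.5,1]
    - [0,0,0.007,0,0,0.5,1]

```text
time_s: 23.28
position: [0.6067, -0.0496, 0.1477]
tcp_rot: [[0.619, -0.786, 0.001], [-0.786, -0.619, -0.001], [0.001, -0.0, -1.0]]
force: [-0.6, 0.2, 2.1]
opening: 0.2
```

```bash
python3 - <<'E'
from h import *
rep(83.4); c=wcap(); save(c,"w15.png",(140,120,420,330),2.8); rep()
E
```

```text
t 23.275 pos [ 0.6067 -0.0496  0.1477] yaw_x -51.8 lat 0.0006 r 0.001 F [-0.6  0.2  2.1] M [0.13 0.09 0.49] op 17.4
t 23.325 pos [ 0.6067 -0.0496  0.1477] yaw_x -51.9 lat 0.001 r 0.0006 F [-0.6 -0.2  3.2] M [0.07 0.05 0.29] op 17.8
```

View pics/w15.png

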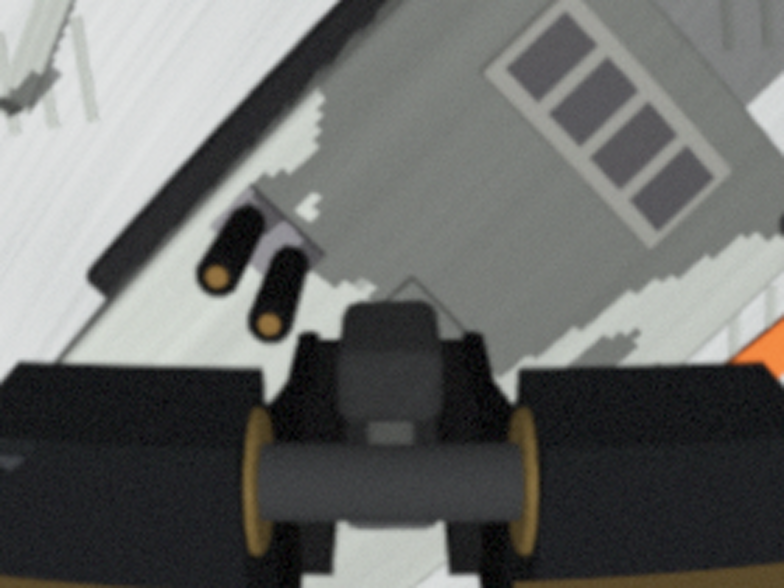

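```bash
python3 - <<'E'
from h import *
s=rep(83.4); c=wcap()
P=[]
for v in range(222,270):
    for u in range(262,298):
        p=wd(c,u,v)
        if .196<p[2]<.21 and np.hypot(*(p[:2]-ST))<.02: P.append(p)
P=np.array(P); print(len(P),np.percentile(P[:,2],[10,50,90]).round(4))
print(np.round(s["joint_positions"],1), np.round(s["tau"],2))
E
```

```text
t 23.325 pos [ 0.6067 -0.0496  0.1477] yaw_x -51.9 lat 0.0006 r 0.001 F [-0.6 -0.2  3.2] M [0.07 0.05 0.29] op 17.8
1041 [0.1994 0.2027 0.2033]
[-15.2  32.1  87.2  -0.   60.7 126.8] [  0.08 -42.08 -15.33   0.23  -0.13   0.41]
```

Request:
send_rows:
  moves:
    - [0,0,0,0,0,0.2,1]

```text
time_s: 23.5
position: [0.6067, -0.0496, 0.1477]
tcp_rot: [[0.592, -0.806, 0.001], [-0.806, -0.592, -0.001], [0.001, -0.0, -1.0]]
force: [-0.3, -1.3, 4.0]
opening: 0.201
```

```bash
python3 - <<'E'
from h import *
rep(83.4)
E
```

```text
t 23.5 pos [ 0.6067 -0.0496  0.1477] yaw_x -53.7 lat 0.0006 r 0.001 F [-0.3 -1.3  4. ] M [0.05 0.06 0.41] op 17.5
```

Request:
send_rows:
  moves:
    - [0,0,0,0,0,0,1]

```text
time_s: 23.62
position: [0.6067, -0.0495, 0.1476]
tcp_rot: [[0.591, -0.806, 0.001], [-0.806, -0.591, -0.001], [0.001, -0.001, -1.0]]
force: [-1.4, 0.1, 5.7]
opening: 0.204
```

```bash
python3 - <<'E'
from h import *
rep(83.4)
E
```

```text
t 23.625 pos [ 0.6067 -0.0495  0.1476] yaw_x -53.7 lat 0.0006 r 0.001 F [-1.4  0.1  5.7] M [0.01 0.13 0.27] op 17.8
```

Request:
send_rows:
  moves:
    - [0,0,0,0,0,0,-0.15]
    - [0,0,0,0,0,0,-0.15]
    - [0,0,0,0,0,0,-0.15]
    - [0,0,0,0,0,-1,-0.15]
    - [0,0,0,0,0,-1,-0.15]
    - [0,0,0,0,0,-1,-0.15]
    - [0,0,0,0,0,-1,-0.15]
    - [0,0,0,0,0,-1,-0.15]
    - [0,0,0,0,0,-1,-0.15]
    - [0,0,0,0,0,-1,-0.15]
    - [0,0,0,0,0,-1,-0.15]
    - [0,0,0,0,0,-1,-0.15]

```text
time_s: 25.12
position: [0.6061, -0.0492, 0.1467]
tcp_rot: [[0.803, 0.595, -0.001], [0.595, -0.803, 0.0], [-0.0, -0.001, -1.0]]
force: [0.2, 0.3, -1.6]
opening: 0.58
```

```bash
python3 - <<'E'
from h import *
rep(83.4); c=wcap(); save(c,"w16.png",(140,120,420,330),2.8)
E
```

```text
t 25.125 pos [ 0.6061 -0.0492  0.1467] yaw_x 36.5 lat -0.0 r 0.0013 F [ 0.2  0.3 -1.6] M [-0.01 -0.04  0.  ] op 50.5
```

View pics/w16.png

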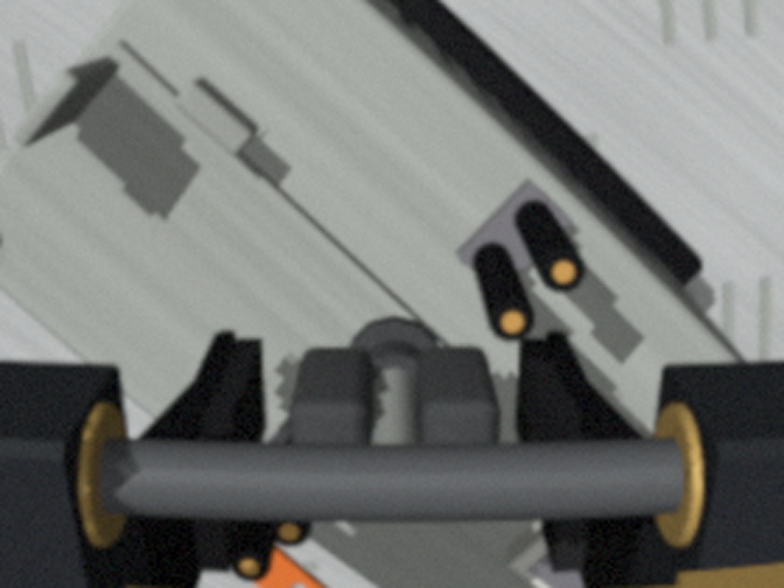

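Request:
send_rows:
  moves:
    - [0,0,0,0,0,0,1]
    - [0,0,0,0,0,0,1]
    - [0,0,0,0,0,0,1]
    - [0,0,0.007,0,0,0.5,1]
    - [0,0,0.007,0,0,0.5,1]

```text
time_s: 25.8
position: [0.6066, -0.0497, 0.1469]
tcp_rot: [[0.898, 0.44, 0.0], [0.44, -0.898, -0.001], [-0.0, 0.001, -1.0]]
force: [0.2, -1.8, 1.6]
opening: 0.412
```

```bash
python3 -c "
from h import *
s=rep(83.4);print(np.round(s['tau'],2))"
```

```text
t 25.8 pos [ 0.6066 -0.0497  0.1469] yaw_x 26.1 lat 0.0005 r 0.0009 F [ 0.2 -1.8  1.6] M [-0.07  0.02  0.47] op 35.8
[ 1.900e-01 -4.323e+01 -1.540e+01  4.700e-01  7.000e-02  2.000e-02]
```

Request:
send_rows:
  moves:
    - [0,0,0.007,0,0,0.5,1]

```text
time_s: 25.92
position: [0.6066, -0.0497, 0.1469]
tcp_rot: [[0.933, 0.36, 0.001], [0.36, -0.933, -0.001], [0.0, 0.001, -1.0]]
force: [0.2, -1.2, 1.5]
opening: 0.413
```

```bash
python3 -c "
from h import *
s=rep(83.4);print(np.round(s['tau'],2))"
```

```text
t 25.925 pos [ 0.6066 -0.0497  0.1469] yaw_x 21.1 lat 0.0005 r 0.0009 F [ 0.2 -1.2  1.5] M [-0.04  0.07  0.55] op 35.9
[ 2.400e-01 -4.289e+01 -1.537e+01  4.500e-01 -1.000e-02  2.000e-02]
```

Request:
send_rows:
  moves:
    - [0,0,0.007,0,0,0.5,1]

```text
time_s: 26.05
position: [0.6066, -0.0497, 0.1468]
tcp_rot: [[0.961, 0.278, 0.001], [0.278, -0.961, -0.001], [0.0, 0.001, -1.0]]
force: [-0.0, -1.4, 2.2]
opening: 0.41
```

```bash
python3 -c "
from h import *
s=rep(83.4);print(np.round(s['tau'],2))"
```

```text
t 26.05 pos [ 0.6066 -0.0497  0.1468] yaw_x 16.1 lat 0.0005 r 0.0009 F [-0.  -1.4  2.2] M [-0.06  0.06  0.37] op 35.7
[ 1.000e-01 -4.254e+01 -1.532e+01  4.500e-01 -6.000e-02  4.000e-02]
```

Request:
send_rows:
  moves:
    - [0,0,0.003,0,0,0.25,1]

```text
time_s: 26.18
position: [0.6066, -0.0497, 0.1468]
tcp_rot: [[0.972, 0.237, 0.001], [0.237, -0.972, -0.001], [0.0, 0.001, -1.0]]
force: [0.2, -1.4, 1.1]
opening: 0.408
```

```bash
python3 -c "
from h import *
s=rep(83.4)"
```

```text
t 26.175 pos [ 0.6066 -0.0497  0.1468] yaw_x 13.7 lat 0.0005 r 0.0009 F [ 0.2 -1.4  1.1] M [-0.02  0.07  0.32] op 35.5
```

Request:
send_rows:
  moves:
    - [0,0,0.003,0,0,0.25,1]

```text
time_s: 26.3
position: [0.6066, -0.0497, 0.1467]
tcp_rot: [[0.981, 0.194, 0.001], [0.194, -0.981, -0.001], [0.0, 0.001, -1.0]]
force: [-0.9, -1.0, 2.8]
opening: 0.411
```

```bash
python3 -c "
from h import *
s=rep(83.4)"
```

```text
t 26.3 pos [ 0.6066 -0.0497  0.1467] yaw_x 11.2 lat 0.0005 r 0.0009 F [-0.9 -1.   2.8] M [-0.07  0.1   0.35] op 35.8
```

Request:
send_rows:
  moves:
    - [0,0,0.003,0,0,0.25,1]

```text
time_s: 26.42
position: [0.6066, -0.0497, 0.1467]
tcp_rot: [[0.988, 0.152, 0.001], [0.152, -0.988, -0.001], [0.001, 0.001, -1.0]]
force: [-0.4, -1.6, 3.2]
opening: 0.414
```

```bash
python3 -c "
from h import *
s=rep(83.4)"
```

```text
t 26.425 pos [ 0.6066 -0.0497  0.1467] yaw_x 8.7 lat 0.0005 r 0.0009 F [-0.4 -1.6  3.2] M [-0.01  0.04  0.31] op 36.0
```

Request:
send_rows:
  moves:
    - [0,0,0.003,0,0,0.25,1]

```text
time_s: 26.55
position: [0.6066, -0.0496, 0.1467]
tcp_rot: [[0.994, 0.108, 0.001], [0.108, -0.994, -0.001], [0.001, 0.001, -1.0]]
force: [-0.5, -1.3, 2.2]
opening: 0.415
```

```bash
python3 - <<'E'
from h import *
s=rep(83.4); c=wcap(); rep(); save(c,"w17.png",(140,120,420,330),2.8)
E
```

```text
t 26.55 pos [ 0.6066 -0.0496  0.1467] yaw_x 6.2 lat 0.0005 r 0.0009 F [-0.5 -1.3  2.2] M [0.08 0.09 0.67] op 36.1
t 26.6 pos [ 0.6066 -0.0497  0.1467] yaw_x 6.2 lat 0.0009 r 0.0005 F [-0.4 -1.   3.5] M [0.01 0.08 0.57] op 35.9
```

View pics/w17.png

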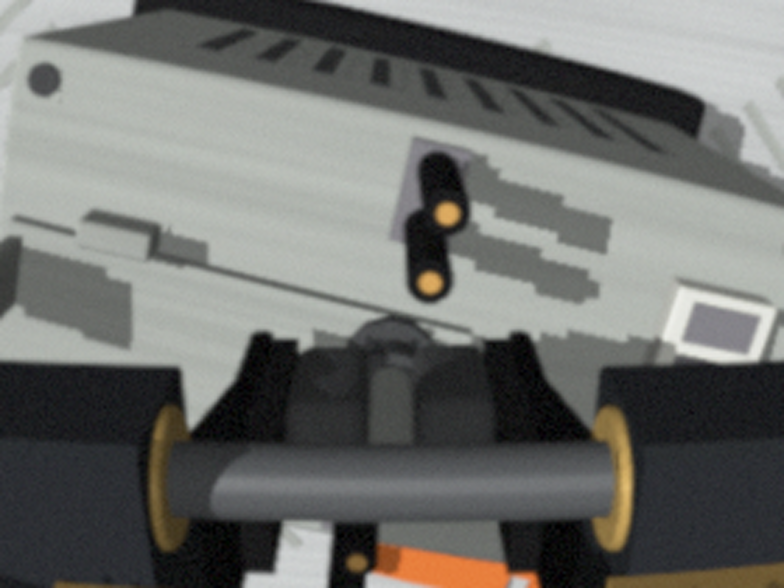

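Request:
send_rows:
  moves:
    - [0,0,0.004,0,0,0.3,1]

```text
time_s: 26.72
position: [0.6066, -0.0497, 0.1467]
tcp_rot: [[0.998, 0.056, 0.001], [0.056, -0.998, -0.001], [0.001, 0.001, -1.0]]
force: [-0.9, -0.5, 3.5]
opening: 0.413
```

```bash
python3 -c "
from h import *
s=rep(83.4)"
```

```text
t 26.725 pos [ 0.6066 -0.0497  0.1467] yaw_x 3.2 lat 0.0005 r 0.0009 F [-0.9 -0.5  3.5] M [0.01 0.07 0.59] op 35.9
```

Request:
send_rows:
  moves:
    - [0,0,0.004,0,0,0.3,1]

```text
time_s: 26.85
position: [0.6066, -0.0496, 0.1467]
tcp_rot: [[1.0, 0.003, 0.001], [0.003, -1.0, -0.001], [0.001, 0.001, -1.0]]
force: [-0.7, -1.6, 4.5]
opening: 0.41
```

```bash
python3 -c "
from h import *
s=rep(83.4)"
```

```text
t 26.85 pos [ 0.6066 -0.0496  0.1467] yaw_x 0.2 lat 0.0005 r 0.0009 F [-0.7 -1.6  4.5] M [0.07 0.16 0.48] op 35.7
```

Request:
send_rows:
  moves:
    - [0,0,0,0,0,0,1]

```text
time_s: 26.98
position: [0.6066, -0.0496, 0.1467]
tcp_rot: [[1.0, 0.005, 0.001], [0.005, -1.0, -0.001], [0.001, 0.001, -1.0]]
force: [-1.3, -2.2, 4.4]
opening: 0.412
```

```bash
python3 -c "
from h import *
s=rep(83.4)"
```

```text
t 26.975 pos [ 0.6066 -0.0496  0.1467] yaw_x 0.3 lat 0.0005 r 0.0009 F [-1.3 -2.2  4.4] M [-0.08  0.26  0.16] op 35.8
```

Torque while turning is now about 0.5 N m (0.59, 0.48), and the angle turned since contact also gives about 0.5. Now I'll release and check.

Request:
send_rows:
  moves:
    - [0,0,0,0,0,0,-0.15]
    - [0,0,0,0,0,0,-0.15]
    - [0,0,0,0,0,0,-0.15]
    - [0,0,-0.6,0,0,0,-0.15]
    - [0,0,-0.8,0,0,0,-0.15]
    - [0,0,-0.8,0,0,0,-0.15]
    - [0,0,-0.8,0,0,0,-0.15]
    - [0,0,-0.8,0,0,0,-0.15]
    - [0,0,-0.8,0,0,0,-0.15]
    - [0,0,0,0,0,0,-0.15]

```text
time_s: 28.22
position: [0.6078, -0.0496, 0.2636]
tcp_rot: [[1.0, 0.004, 0.005], [0.004, -1.0, -0.001], [0.005, 0.001, -1.0]]
force: [-0.1, -0.8, -0.7]
opening: 0.575
```

```bash
python3 - <<'E'
from h import *
rep(83.4); c=wcap(); save(c,"w18.png",(170,100,390,265),3.6)
P=[];Q=[]
for v in range(100,260):
    for u in range(180,390):
        p=wd(c,u,v); r=np.hypot(*(p[:2]-ST))
        if .197<p[2]<.2045 and r<.025: P.append(p)
        if .1625<p[2]<.166 and .03<r<.095 and p[1]>-.03 and abs(p[0]-.612)<.025: Q.append(p)
P=np.array(P);Q=np.array(Q)
print("wings",len(P),np.median(P[:,2]).round(4),cv2.minAreaRect((P[:,:2]*1e4).astype(np.float32)))
print("strap",len(Q),cv2.minAreaRect((Q[:,:2]*1e4).astype(np.float32)))
e=vision.capture("scene"); save(e,"sc18.png")
E
```

```text
t 28.225 pos [ 0.6078 -0.0496  0.2636] yaw_x 0.2 lat 0.0017 r 0.0011 F [-0.1 -0.8 -0.7] M [-0.02  0.05 -0.02] op 50.0
wings 737 0.2022 ((6062.61865234375, -507.57391357421875), (174.9767303466797, 355.8985595703125), 0.4123426079750061)
strap 1298 ((6154.67626953125, 53.595458984375), (584.0258178710938, 288.7396545410156), 81.37667083740234)
```

View pics/w18.png

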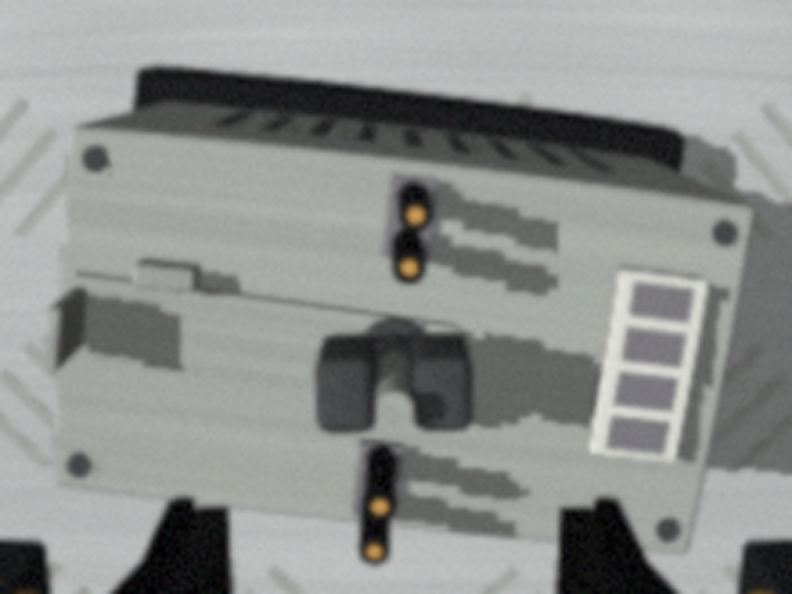

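View pics/sc18.png

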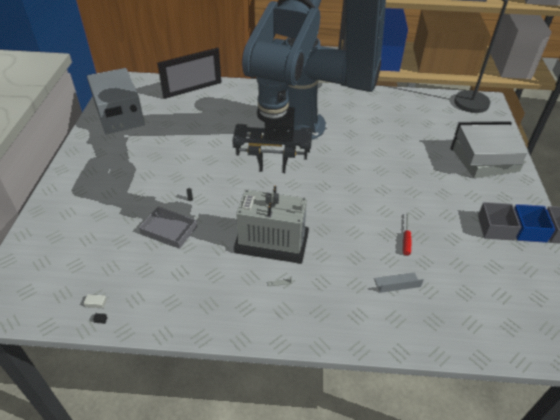

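```bash
python3 - <<'E'
from h import *
c3=wcap(); np.savez("w18.npz",**{k:v for k,v in c3.items() if k!="s"})
for n in("w1","w10","w18"):
    z=np.load(n+".npz"); c={k:z[k] for k in z}
    N=[];S=[];L=[];B=[]
    for v in range(90,236):
        for u in range(175,390):
            p=wd(c,u,v); q=p[:2]-ST; r=np.hypot(*q)
            if .196<p[2]<.2085 and .008<r<.017: N.append(p[2])
            if .15<p[2]<.162 and .03<r<.08: L.append(p[2])
            if .1625<p[2]<.1665 and .03<r<.08 and p[1]>-.03: B.append(p[2])
    N=np.array(N); h,e=np.histogram(N,bins=np.arange(.198,.2086,.0004))
    print(n,len(N),"nut med",np.median(N).round(5),"mode",e[h.argmax()].round(4),"panel",np.median(L).round(5),"strap",np.median(B).round(5)); print(h)
E
```

```text
w1 433 nut med 0.20637 mode 0.2064 panel 0.16025 strap 0.16421
[  0   1   0   3   1   4   0   3   0   3   0   3   2   3   4   8  12  11
  19  39 103 129  73   3   0   0]
w10 431 nut med 0.20516 mode 0.2064 panel 0.16019 strap 0.16427
[ 7 11  8  5  6 11  8  7  5  6  6  8  8 13 19 12 19 22 17 31 56 87 23  0
  0  0]
w18 531 nut med 0.20227 mode 0.2024 panel 0.16022 strap 0.16422
[  2   2   7   9  13   7  14  13  31  52 166 168  32   2   0   0   0   0
   0   0   0   0   0   0   0   0]
```

```bash
python3 - <<'E'
from h import *
z=np.load("w18.npz"); c={k:z[k] for k in z}
f=lambda a,b:(170+a/3.6-.35,100+b/3.6-.35)
def ang(a,b,h):
    a=wz(c,*f(*a),h);b=wz(c,*f(*b),h);return np.degrees(np.arctan2(*(a-b)[1::-1])).round(2)
print("strap edge",ang((78,273),(470,327),.160),"unit top edge",ang((80,127),(748,207),.16),"bottom",ang((60,485),(690,550),.16))
S=[wz(c,*f(*q),.196)[:2] for q in((415,215),(408,267),(379,506),(373,552))];u=S[0]-S[3];print("unit from sockets y dir",np.degrees(np.arctan2(u[1],u[0])).round(2)+90)
s=rep(); print(bot.hand_in())
E
```

```text
strap edge 81.93 unit top edge 83.44 bottom 83.85
unit from sockets y dir 83.41
t 28.375 pos [ 0.6057 -0.0491  0.2603] yaw_x 0.2 lat 0.0003 r 0.0014 F [-0.5 -0.4 -0.6] M [ 0.06 -0.    0.06] op 49.9
the job is handed in; nothing more can be done
None
```

The strap lies against its stop lug and the nut is clamped to about 0.5 N m. The hand is clear of everything, and I handed the job in at 28.4 s with no verdict reported.

**What I did**
- I pushed the strap tab clockwise until a small contact force showed and the strap stopped against the lug.
- I then turned the wing nut about 153° clockwise in three arcs of roughly 25°, 92° and 36°. I re-gripped between arcs and kept the closing line within 50° of the unit's y axis.

**Last checks**
- **Strap:** its edge measured 81.9° against 83.4° for the unit, so about 0.026 rad off, with the limit at 0.08.
- **Nut:** the measured wing angles, 63° at the start and 90° at the end, fit a turn of about 153°. The wing tops sank 4.1 mm.
- **Clamping:** the foot met the strap about 97–100° into the turning. With the given torque rate, that puts the final torque at about 0.48–0.50 N m, or roughly 90–105 N on the strap.
- **Release:** the hand is open with the tips about 90 mm above the nut, and the tool force is close to zero. The other things on the bench looked unmoved in the final scene picture.

**What failed or disagreed**
- **First two pushes missed:** the real fingertips end about 29 mm behind the reported TCP, so they passed over the tab. I corrected for this afterwards.
- **Noisy torque readings:** once the foot was on the strap they ranged from 0.31 to 0.67 N m while turning (0.59 and 0.48 on the last two steps). I therefore relied on the angle turned since contact, which agreed with their average.
- **Nut sank less than expected:** the turn should give 5.3 mm at 2 mm per rad. The nut clearly slowed once the foot was on the strap.

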